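# Show the amber sample plate's label to the camcorder

### The arm

A 6-joint arm with a two-finger parallel gripper is mounted at the origin on the work surface. World frame = base frame: x ahead of the robot, y to its left, z up, the work surface at z = 0. Lengths are in m, angles in rad, forces in N, time in s.
With the tool pointing down it reaches from about 0.425 to 0.925 m from the base axis. Payload 12.5 kg.
Tool frame: the origin (TCP) lies on the centre line of the jaws, within the pads' length; the fingertips stand tcp_to_tips ahead of it and the grasp point (between the pads) lies 11 mm behind it (tcp_to_tips is the distance from the TCP to the fingertips, in m); z points along the fingers, y is the direction in which the jaws open and shut (so a half turn about z gives the same grasp; the last joint's range is limited). The gripper opens to 85 mm and grips with 20 to 120 N. Pads are 22 mm wide; open, the fingers measure 114 mm over their backs; the gripper's body (76 mm by 85 mm) begins 54 mm behind the grasp point. The pads swing forward as they close: fully open they stand 13 mm farther back than shut.
Start: joints at [-0.106, 0.491, 1.559, -0, 1.092, -0.106], TCP at [0.625, 0, 0.203] pointing down, gripper open.
Joint ranges: [-3.1, 3.1], [-0.84, 2.19], [0.05, 2.79], [-1.13, 4.28], [0.06, 2.93], [-2.69, 2.69]. Speed limits (rad/s): [2.22, 2.22, 2.79, 3.14, 3.14, 3.14].

### API

Orientations are given as [roll, pitch, yaw] about the fixed x, y, z axes, in that order (R = Rz(yaw) Ry(pitch) Rx(roll)).
In Python, from station import get_state, get_image, get_calibration, finish_job, tcp_to_tips gives the robot as it stands.
- The arm moves only by the tool step_arm, never from a script. Its argument "plan" is a list that holds one entry, the list of rows, each a list of 5 numbers: the shift along the tool's x, y, z in m, then the turn about the tool's z in degrees, then the finger opening in m, from 0 to 0.0854. A call has 1 to 12 rows; each row shifts and turns the commanded pose from where the row before left it, along the tool's axes as they then stand; what a row does not reach is not made up. A row lasts 1/8 s, in which the tool goes at most 62.5 mm and 10.7 degrees, less where a joint would pass 70% of its speed; a pose out of reach is approached as far as the arm can. A call with a gripper value outside its range is refused whole. The fingers move at their own pace and stop on an object; the grip force is fixed at half the most. Time passes only in rows, so rows that do not move let the fingers close. It gives the time, the measured TCP pose, the force and the opening at its end, in the units of the state.
- get_state(): the state, without advancing time (a new reading comes with each control period).
- get_image(name): name is "scene" or "side" or "wrist"; returns (picture, depth): 400x640x3 uint8, red, green, blue; 400x640 float32, m along the optical axis (not along the pixel's ray), 0 where there is no reading.
- get_calibration(name): a dict with "vertical_fov" (degrees; the focal length in pixels is half the picture's height over the tangent of half this angle, whatever the lens; pixels are square), "cx", "cy" (the principal point, pixels), "origin" and "attitude" of the camera in the world. Camera axes: x right, y down, z forward; pixel columns grow to the right and rows downward; lengths in m; the calibration is good to about 2 mm. A picture is of the moment at which its call begins: read the wrist's pose just before it. get_calibration takes no time and is no camera call; for the wrist camera it gives the pose at the moment of the call.
- finish_job(): hands the job in, once; it reports no verdict.
The state is a dict: "clock": time; "qpos": joint angles; "qvel": joint speeds; "tau": joint torques, N m; "ee_pos": TCP position; "tool_rot": TCP orientation; "contact_force": force on the tool from outside, world axes, zero at the start; "ft_torque": the same for the moment, N m; "finger_gap": opening from 0.0 (shut) to 1.0 (fully open).
Only numpy, scipy, OpenCV 4.12 (cv2) and the standard library are available. Lean on these libraries where they do the work, as an engineer would, in place of code of your own. Each camera call takes 0.05 s, during which the arm holds its last target.

### The job

Lift the amber glass plate out of the round pan and finish still holding it in the gripper, motionless, with its label centred above the pencilled square at about the height of the camcorder's lens. Grip it by the clear glass, leaving the frosted end with the corner notch uncovered; keep its long edges level and square to the camera's view, with the label side (seen with the notch at the top, the side that has the frosted end on its left) towards the lens and tipped back to look about 45 degrees upwards. Leave the other plates and everything else where they are, and do not let go at the end.

Things in the scene. Friction and masses are not known exactly. Their poses are not given: they have to be found in the camera images.
- amber_plate: Amber glass plate, 120 x 8 x 45 mm, 0.11 kg, upright on a long edge in one of the pan's slots. Origin: middle of the lower edge face. x: along it to the frosted end; y: out of the label side; z: up. Clear glass x -60 to 20, frosted white 20 to 60 mm, 8 x 8 mm notch in the frosted end's upper corner. Label (orange stripe) on the +y side only: seen with the notch at the top, frosted end on the left.
- amber_label (a point): Centre of the amber plate's label: at x = 40, y = 4, z = 22.5 mm in the plate's frame. Its axes are the plate's.
- pan: Fixed round dark steel pan, 216 mm across, 28 mm high, floor 4 mm thick, turned any way; origin: centre of its underside. Grey combs 8 mm thick, 24 mm above the bench, at its own x = +-54 mm leave three 11 mm slots along x at y = -45, 0, 45 mm, where the plates stand (upper edges 49 mm above the bench). Between the combs 37 mm is free from plate to plate.
- green_plate: Green glass plate in the same pan, to be left there; same shape as amber_plate (120 x 8 x 45 mm, own x towards its notched frosted end, y out of its label side, z up, origin at the middle of its lower edge), green stripe on the label.
- blue_plate: Blue glass plate in the same pan, to be left there; same shape as amber_plate (120 x 8 x 45 mm, own x towards its notched frosted end, y out of its label side, z up, origin at the middle of its lower edge), blue stripe on the label.
- square: Square of 120 mm with a cross in its middle, pencilled on the bench paper (nothing to bump into). Origin at its centre on the bench; own x points from the square towards the camcorder.
- camcorder: Fixed black camcorder on a short stand beyond the square, 225 mm high at most, 80 mm wide; origin on the bench straight below the lens; the stand's foot (90 mm across) is centred 91 mm behind, at its own x = +91 mm. It looks along its own -x, over the square; its y is level, across its view.
- lens (a point): Middle of the camcorder's front lens, 162 mm above the bench; about 135 mm beyond the centre of the square.
- meter: Black handheld thermometer lying on the bench, 150 x 75 x 28 mm, bystander. Origin under its centre.
- mould: Dark fluted cake mould, 132 mm across, 51 mm high, bystander. Origin under its centre.
- puck: Black rubber puck, 52 mm across, 30 mm high, bystander. Origin under its centre.
- clamp_knob: Loose cross-shaped aluminium clamp knob, 56 mm across, 42 mm high, bystander. Origin under its centre.
Not all that is in view belongs to the job. There is more than one size of the amber_plate; the job needs the middle-sized.

How it is judged:
By the outcome, as a careful person would: the job done as asked, in the order asked, and still so for the second after the job is handed in, while the arm keeps its last pose, push and grip.
It also fails if it takes over 38 s, if anything falls off the work surface, if the arm or the gripper's body presses on something with over 40 N, if the wrist force passes 120 N, or if a joint passes its speed limit or range.

## Working session

There is one attempt and no reset: what is moved stays moved. The work goes in short steps, Python scripts to look and compute and a tool call to move; the robot and the scene stay as the last step left them, time stands still between calls to the robot, and variables do not carry over. Pictures are saved under pics/ and viewed, and the job is handed in when it is done.

Besides the shell and the picture viewer there is one more tool, called as name(argument=value, ...), one argument or row to a line, values as JSON. step_arm: Moves the arm, as the interface text tells. Its arguments: {"type":"object","properties":{"plan":{"type":"array"}},"required":["plan"]}

```bash
mkdir -p pics; ls; cat > h.py <<'E'
import numpy as np,cv2
from station import *
E
python3 - <<'E'
from h import *
print(get_state(), tcp_to_tips)
for n in ["scene","side","wrist"]:
    c=get_calibration(n);print(n,c)
    p,d=get_image(n);np.savez(f"{n}0.npz",p=p,d=d,**{k:np.array(v) for k,v in c.items()})
    cv2.imwrite(f"pics/{n}0.png",p[:,:,::-1])
E
```

```text
pics
{'clock': 0.0, 'qpos': array([-1.05607525e-01,  4.91545287e-01,  1.55946042e+00,  1.32747695e-05,
        1.09167621e+00, -1.05548896e-01]), 'qvel': array([ 0.00135033, -0.00022093,  0.00271074,  0.00046549,  0.00081316,
        0.00041337]), 'tau': array([-2.53899279e-04, -6.18447447e+01, -2.61596632e+01, -1.41405640e-04,
        4.01603000e-03, -9.44706159e-06]), 'ee_pos': array([6.24744435e-01, 4.84689551e-05, 2.02432839e-01]), 'tool_rot': array([-3.14051069e+00, -1.26465167e-04,  1.57073150e+00]), 'contact_force': array([ 0.62482729, -0.13628446, -0.19930611]), 'ft_torque': array([0.07871921, 0.01618855, 0.01993535]), 'finger_gap': 1.0011264585223643} 0.008
scene {'vertical_fov': 55.301897511509104, 'cx': 318.8849114878404, 'cy': 196.46780109402138, 'origin': array([ 1.22121739, -0.5793464 ,  0.75349608]), 'attitude': array([-2.20376423,  0.01215346,  0.86878308])}
side {'vertical_fov': 50.011422911007855, 'cx': 326.8465550488928, 'cy': 197.11053232798932, 'origin': array([0.2985735, 1.1193494, 0.7790844]), 'attitude': array([-2.08108292, -0.00809861, -2.91481927])}
wrist {'vertical_fov': 68.07098830525891, 'cx': 316.31008994231814, 'cy': 200.40616398944263, 'origin': array([0.62428168, 0.07130497, 0.37305639]), 'attitude': array([ 2.86005084e+00,  1.92799362e-03, -3.12422953e-04])}
```

View pics/scene0.png

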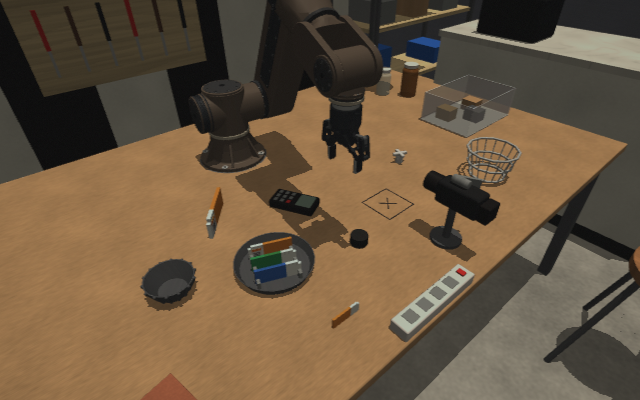

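View pics/side0.png

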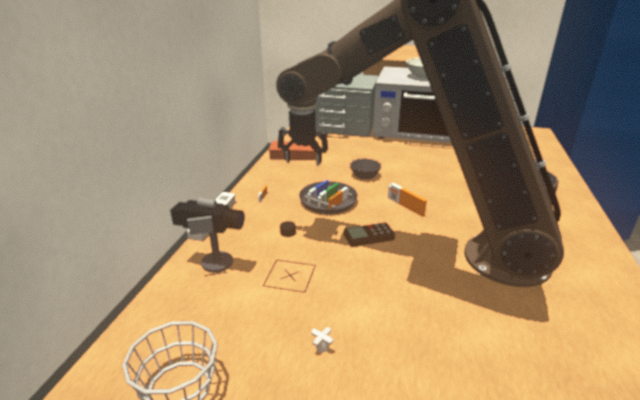

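View pics/wrist0.png

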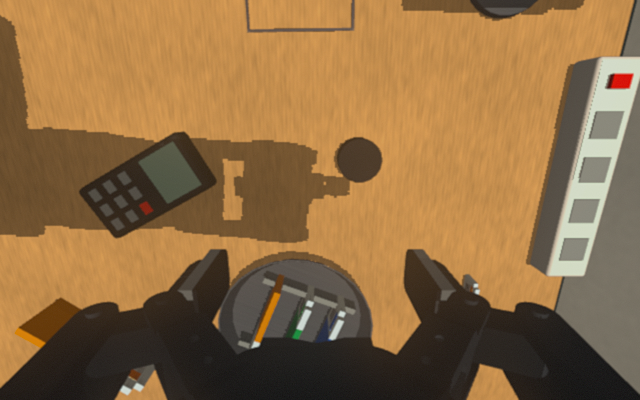

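Amber candidates: the large loose plate at scene (215,212), the small loose one at (345,315), and the one in the pan at (272,247). The pan plate fits the description (middle-sized, standing in a slot). I'll confirm it in an enlarged crop.

```bash
python3 - <<'E'
from h import *
s=cv2.imread("pics/scene0.png");cv2.imwrite("pics/c1.png",cv2.resize(s[225:300,225:325],(800,600),interpolation=cv2.INTER_CUBIC))
s=cv2.imread("pics/side0.png");cv2.imwrite("pics/c2.png",cv2.resize(s[170:220,290:370],(800,500),interpolation=cv2.INTER_CUBIC))
s=cv2.imread("pics/scene0.png");cv2.imwrite("pics/c3.png",cv2.resize(s[160:260,350:510],(800,500),interpolation=cv2.INTER_CUBIC))
E
```

```text
(no output)
```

View pics/c1.png

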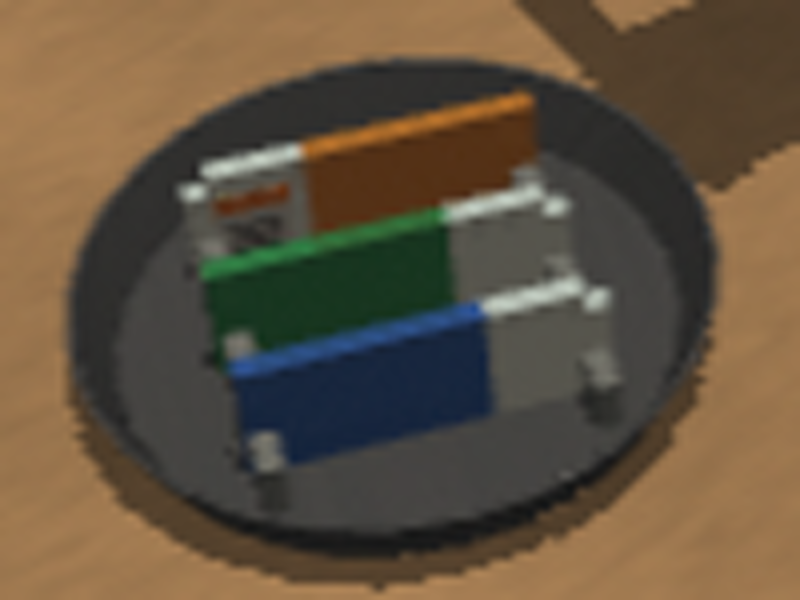

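View pics/c2.png

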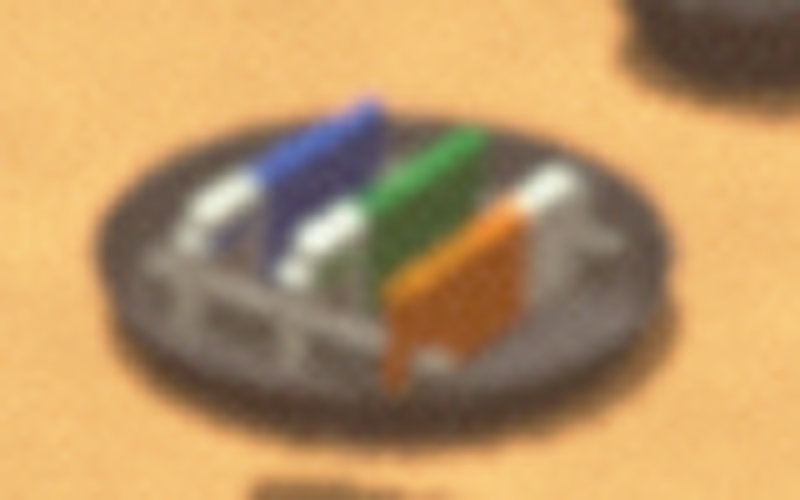

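View pics/c3.png

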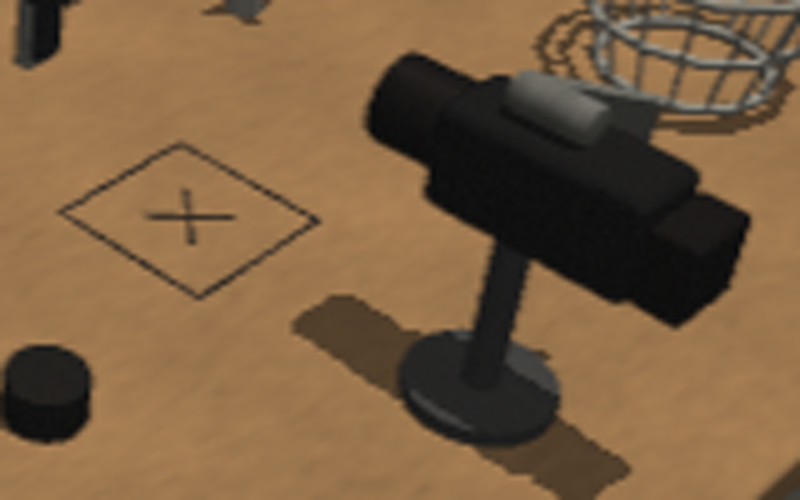

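The pan plate is confirmed: the frosted, labelled end is on the left in the scene view, and the label faces the green plate. Next I'll measure.

```bash
cat > h.py <<'E'
import numpy as np,cv2
from scipy.spatial.transform import Rotation as Ro
from station import *
class Cam:
    def __init__(s,c):
        s.R=Ro.from_euler('xyz',c["attitude"]).as_matrix();s.o=np.array(c["origin"]);s.cx=float(c["cx"]);s.cy=float(c["cy"]);s.f=200/np.tan(np.radians(float(c["vertical_fov"]))/2)
    def ray(s,u,v): return np.stack([(np.asarray(u,float)-s.cx)/s.f,(np.asarray(v,float)-s.cy)/s.f,np.ones_like(np.asarray(u,float))],-1)
    def plane(s,u,v,z=0):
        r=s.ray(u,v)@s.R.T; t=(z-s.o[2])/r[...,2:3]; return s.o+r*t
    def pts(s,d):
        v,u=np.mgrid[0:400,0:640]; return s.o+(s.ray(u,v)*d[...,None])@s.R.T
    def proj(s,P):
        q=(np.asarray(P)-s.o)@s.R; return np.stack([s.cx+s.f*q[...,0]/q[...,2],s.cy+s.f*q[...,1]/q[...,2]],-1)
def load(n):
    z=np.load(n+".npz");return Cam(z),z["p"],z["d"]
E
python3 - <<'E'
from h import *
np.set_printoptions(precision=4,suppress=True)
C,p,d=load("scene0")
c3=lambda x,y:C.plane(350+x/5-.4,160+y/5-.4)
sq=np.array([c3(*q) for q in[(57,211),(181,143),(320,221),(200,298),(190,217)]]);print("square",sq, sq[:4].mean(0))
c1=lambda x,y,z:C.plane(225+x/8-.4,225+y/8-.4,z)
print("amber top",c1(205,165,.049),c1(300,148,.049),c1(535,95,.049)); print("blue top",c1(232,372,.049),c1(580,285,.049));print("green",c1(205,270,.049),c1(540,190,.049))
P=C.pts(d)
# pan rim top
M=(P[...,2]>.024)&(P[...,2]<.032)
v,u=np.mgrid[0:400,0:640]
Mp=M&(u>225)&(u<325)&(v>225)&(v<300)
print("pan pts centre", Mp.sum(), P[Mp].min(0),P[Mp].max(0))
# camcorder
Mc=(u>418)&(u<502)&(v>165)&(v<225)&(P[...,2]>.1)&(P[...,2]<.26)
Q=P[Mc];print("cam",Q.min(0),Q.max(0))
for n in ["wrist0","side0"]:
    c,pp,dd=load(n);PP=c.pts(dd)
    hsv=cv2.cvtColor(pp,cv2.COLOR_RGB2HSV)
    m=(PP[...,2]>.04)&(PP[...,2]<.056)&(np.hypot(PP[...,0]-sq[4,0]*0-P[Mp][:,0].mean(),PP[...,1]-P[Mp][:,1].mean())<.1)
    print(n,m.sum(),PP[m].mean(0) if m.any() else 0)
W,wp,wd=load("wrist0")
print("wrist sq", W.plane([248,352],[30,29]))
m=(v<300)&(wd>0);print("bench z in wrist",np.median(W.pts(wd)[m][:,2]), "scene", np.median(P[330:,100:300][...,2]))
E
```

```text
square [[ 0.5442  0.1615  0.    ]
 [ 0.5455  0.2804  0.    ]
 [ 0.6635  0.2818  0.    ]
 [ 0.6645  0.1643 -0.    ]
 [ 0.6055  0.2218  0.    ]] [0.6044 0.222  0.    ]
amber top [ 0.5297 -0.2455  0.049 ] [ 0.5436 -0.2169  0.049 ] [ 0.5743 -0.1416  0.049 ]
blue top [ 0.6142 -0.2885  0.049 ] [ 0.6553 -0.1845  0.049 ]
green [ 0.5713 -0.2714  0.049 ] [ 0.6125 -0.1682  0.049 ]
pan pts centre 734 [ 0.4863 -0.3238  0.024 ] [ 0.7033 -0.1111  0.032 ]
cam [0.7358 0.1842 0.1   ] [0.9352 0.2875 0.2164]
wrist0 961 [ 0.5959 -0.1857  0.0471]
side0 195 [ 0.5959 -0.2113  0.0454]
wrist sq [[0.5468 0.1629 0.    ]
 [0.6637 0.1638 0.    ]]
bench z in wrist -0.00011874360633756798 scene 0.0004461854852630953
```

The interface only gives shifts and a turn about the tool's z. The required 45° tip therefore needs a tool tilt, and the only place that might come from is how the arm behaves at the edge of its reach. I'll test that safely, high up and with the gripper empty.

step_arm(
  plan=[
    [[0,0,-0.06,0,0.085],[0,0.06,-0.06,0,0.085],[0,0.06,0,0,0.085],[0,0.06,0,0,0.085],[0,0.06,0,0,0.085],[0,0.06,0,0,0.085]],
  ],
)

```text
clock: 0.9
ee_pos: [0.8864, -0.0004, 0.3079]
tool_rot: [-3.14, -0.0, 1.571]
contact_force: [-0.3, -0.2, 1.0]
finger_gap: 0.996
```

step_arm(
  plan=[
    [[0,0.04,0,0,0.085],[0,0.04,0,0,0.085],[0,0.04,0,0,0.085],[0,0.04,0,0,0.085]],
  ],
)

```text
clock: 1.4
ee_pos: [0.9491, -0.0007, 0.2778]
tool_rot: [3.077, 0.0, 1.571]
contact_force: [-0.1, -0.1, 1.6]
finger_gap: 0.995
```

```bash
python3 - <<'E'
from h import *
s=get_state();print(s['qpos'],s['ee_pos'],s['tool_rot'])
E
```

```text
[-0.07148115  1.13445688  0.0473734   0.00453334  1.89526011 -0.06991765] [ 9.49112113e-01 -6.69440381e-04  2.77772105e-01] [3.07695151e+00 3.18818823e-04 1.57080638e+00]
```

Pushing past the reach limit does tilt the tool forward (3.7° so far). I'll keep going.

step_arm(
  plan=[
    [[0,0.06,0,0,0.085],[0,0.06,0,0,0.085],[0,0.06,0,0,0.085],[0,0.06,0,0,0.085]],
  ],
)

```text
clock: 1.9
ee_pos: [1.0022, -0.0005, 0.2389]
tool_rot: [2.945, 0.0, 1.571]
contact_force: [-0.3, 0.3, -0.3]
finger_gap: 0.997
```

```bash
python3 - <<'E'
from h import *
s=get_state();print(s['qpos'],s['ee_pos'],s['tool_rot'])
E
```

```text
[-0.07009619  1.18121587  0.04737886  0.01336097  1.7164221  -0.06689025] [ 1.00224773e+00 -5.49951300e-04  2.38865257e-01] [2.94459197e+00 4.97808119e-04 1.57078360e+00]
```

step_arm(
  plan=[
    [[0,-0.058,-0.02,0,0.085],[0,-0.058,-0.02,0,0.085],[0,-0.058,-0.02,0,0.085],[0,-0.058,-0.01,0,0.085],[0,-0.058,-0.01,0,0.085],[0,-0.058,-0.01,0,0.085],[0,-0.058,-0.01,0,0.085],[0,-0.058,-0.01,0,0.085]],
  ],
)

```text
clock: 2.9
ee_pos: [0.6023, -0.0018, 0.2542]
tool_rot: [2.944, 0.001, 1.571]
contact_force: [0.2, -0.3, 0.0]
finger_gap: 0.994
```

```bash
python3 - <<'E'
from h import *
s=get_state();print(s['qpos'],s['ee_pos'],s['tool_rot'])
E
```

```text
[-0.12374392  0.33346899  1.69126775  0.02945757  0.92057657 -0.13950378] [ 0.6022638  -0.00180402  0.25424333] [2.94373018e+00 8.71953615e-04 1.57094484e+00]
```

The tilt persists. Next I'll push past the inner limit to see whether it undoes the tilt.

step_arm(
  plan=[
    [[0,-0.058,-0.01,0,0.085],[0,-0.058,-0.01,0,0.085],[0,-0.058,-0.01,0,0.085],[0,-0.058,-0.01,0,0.085],[0,-0.058,-0.01,0,0.085]],
  ],
)

```text
clock: 3.52
ee_pos: [0.3083, -0.0019, 0.2472]
tool_rot: [2.944, 0.002, 1.571]
contact_force: [0.1, -0.4, 0.5]
finger_gap: 0.992
```

```bash
python3 - <<'E'
from h import *
s=get_state();print(s['qpos'],s['ee_pos'],s['tool_rot'])
E
```

```text
[-0.26923636 -0.14255811  2.26566003  0.06848378  0.82851677 -0.31143852] [ 0.30830704 -0.00187954  0.2472412 ] [2.94399241e+00 1.99713004e-03 1.57130556e+00]
```

```bash
cat > kin.py <<'E'
import numpy as np
from scipy.optimize import least_squares
from scipy.spatial.transform import Rotation as Ro
Q=np.array([[-.10561,.49155,1.55946,0,1.09168,-.10555],[-.07148,1.13446,.04737,.00453,1.89526,-.06992],[-.0701,1.18122,.04738,.01336,1.71642,-.06689],[-.12374,.33347,1.69127,.02946,.92058,-.1395],[-.26924,-.14256,2.26566,.06848,.82852,-.31144]])
P=np.array([[.62474,0,.20243],[.94911,-.00067,.27777],[1.00225,-.00055,.23887],[.60226,-.0018,.25424],[.30831,-.00188,.24724]])
T=np.array([[-3.14051,0,1.57073],[3.07695,.0003,1.57081],[2.94459,.0005,1.57078],[2.94373,.00087,1.57094],[2.94399,.002,1.57131]])
Rz=lambda a:Ro.from_euler('z',a).as_matrix();Ry=lambda a:Ro.from_euler('y',a).as_matrix()
def fk(q,p):
    a1,d1,L2,Lx,Lz,Lt,e=p[:7]
    R=Rz(q[0]);o=R@[a1,e,d1];R=R@Ry(q[1]);o=o+R@[0,0,L2];R=R@Ry(q[2]);w=o+R@[Lx,0,Lz]
    R=R@Rz(q[3])@Ry(q[4]);t=w+R@[0,0,Lt];R=R@Rz(q[5]);return t,R,w
p0=[0,.3,.45,0,.4,.2,.066]
def res(p): return np.concatenate([fk(q,p)[0]-t for q,t in zip(Q,P)])
s=least_squares(res,p0);p=s.x
if __name__=="__main__":
    print(p,np.abs(s.fun).max())
    for q,t in zip(Q,T):
        R=fk(q,p)[1];M=Ro.from_euler('xyz',t).as_matrix();print(np.round(R.T@M,2).tolist(), fk(q,p)[2])
E
python3 kin.py
```

```text
[-9.81329622e-06  1.96730453e-01  5.86800154e-01  4.30970053e-02
  4.11006186e-01  2.83531673e-01  6.58918789e-02] 3.591969758084341e-05
[[-0.0, -1.0, -0.0], [1.0, -0.0, -0.0], [0.0, -0.0, 1.0]] [6.25048909e-01 3.12205211e-06 4.85960273e-01]
[[-0.0, -1.0, -0.0], [1.0, -0.0, 0.0], [-0.0, -0.0, 1.0]] [ 9.30794195e-01 -5.86144034e-04  5.60714085e-01]
[[0.0, -1.0, -0.0], [1.0, 0.0, -0.0], [0.0, -0.0, 1.0]] [ 9.46754606e-01 -4.22314367e-04  5.16912826e-01]
[[-0.0, -1.0, -0.0], [1.0, -0.0, -0.0], [0.0, -0.0, 1.0]] [ 0.54653103 -0.00157547  0.5322411 ]
[[0.0, -1.0, -0.0], [1.0, 0.0, 0.0], [-0.0, -0.0, 1.0]] [ 0.2526453  -0.0013605   0.52525426]
```

```bash
python3 - <<'E'
from h import *
np.set_printoptions(precision=3,suppress=True)
W,wp,wd=load("wrist0");P=W.pts(wd)
for n,u,v in [("meter",150,185),("m c",82,190),("m c2",215,180),("m top",180,135),("m bot",118,235),("plate big",60,320),("bigplate2",130,380),("puck",359,160),("pan l",222,310),("pan r",371,320)]:
    print(n,P[v,u])
C,p,d=load("scene0");P=C.pts(d)
for n,u,v in [("big a",221,195),("big b",208,222),("big c",208,232),("knob",400,156),("mould",170,283),("mtr",272,203),("mtr2",316,205),("meterL",290,192)]: print(n,P[v,u])
E
```

```text
meter [ 0.425 -0.009  0.028]
m c [ 0.34  -0.016  0.026]
m c2 [ 0.497 -0.007  0.01 ]
m top [0.466 0.049 0.023]
m bot [ 0.373 -0.074  0.027]
plate big [ 0.273 -0.198  0.03 ]
bigplate2 [ 0.369 -0.276  0.053]
puck [0.673 0.021 0.029]
pan l [ 0.495 -0.185  0.027]
pan r [ 0.699 -0.2    0.027]
big a [ 0.251 -0.184  0.032]
big b [ 0.374 -0.288  0.054]
big c [ 0.381 -0.297  0.027]
knob [0.471 0.437 0.034]
mould [ 0.472 -0.454  0.006]
mtr [ 0.379 -0.075  0.019]
mtr2 [0.479 0.025 0.018]
meterL [ 0.38  -0.003  0.028]
```

```bash
cat > ik.py <<'E'
from kin import *
LO=np.array([-3.1,-.84,.05,-1.13,.06,-2.69]);HI=np.array([3.1,2.19,2.79,4.28,2.93,2.69])
Mq=Rz(np.pi/2).T@np.eye(3)
F=np.array([[0,-1,0],[1,0,0],[0,0,1.]])
def fkt(q):
    t,R,w=fk(q,p);return t,R@F
def ik(t,R,q0,w=.3,bounds=True):
    def f(q):
        a,b=fkt(q);return np.concatenate([(a-t),w*Ro.from_matrix(b@R.T).as_rotvec()])
    s=least_squares(f,np.clip(q0,LO+1e-4,HI-1e-4),bounds=(LO,HI) if bounds else (-np.inf,np.inf));return s.x,np.linalg.norm(s.fun)
def tool(tilt,az=0,yaw=np.pi/2): # tilt: about world axis perpendicular to az
    return Rz(az)@Ry(-tilt)@Rz(-az)@Ro.from_euler('xyz',[np.pi,0,yaw]).as_matrix()
E
python3 - <<'E'
from ik import *
np.set_printoptions(precision=3,suppress=True)
for tilt in (.197,.1,0):
  for z in (.05,.07,.1,.15):
    q=np.array([-.2,0.3,2.2,0,.3,-.2]);out=None
    for x in np.arange(.5,.2,-.005):
        q,e=ik(np.array([x,0,z]),tool(tilt),q,bounds=False)
        if q[4]<.06 or q[2]>2.79: out=x;break
    print(tilt,z,out,q)
s=np.sqrt(.5)
print(ik(np.array([.605,.277,.162]),tool(np.pi/4),np.array([0.3,0,1.8,0,.8,0])))
E
```

```text
0.197 0.05 0.33999999999999986 [-0.234  0.396  2.519  0.907  0.058 -1.136]
0.197 0.07 0.21499999999999975 [-0.426  0.278  2.797  2.52   0.139 -2.943]
0.197 0.1 None [-0.456  0.078  2.743  0.547  0.167 -0.989]
0.197 0.15 None [-0.456 -0.149  2.621  0.181  0.499 -0.608]
0.1 0.05 0.2649999999999998 [-0.282  0.365  2.629  0.488  0.059 -0.768]
0.1 0.07 None [-0.382  0.252  2.742  0.601  0.066 -0.98 ]
0.1 0.1 None [-0.382  0.095  2.677  0.135  0.28  -0.511]
0.1 0.15 None [-0.382 -0.099  2.569  0.068  0.58  -0.437]
0 0.05 None [-0.327  0.356  2.706 -0.     0.079 -0.327]
0 0.07 None [-0.327  0.257  2.671  0.     0.214 -0.327]
0 0.1 None [-0.327  0.126  2.616  0.     0.4   -0.327]
0 0.15 None [-0.327 -0.045  2.519 -0.     0.668 -0.327]
(array([ 0.446,  0.458,  1.923, -1.13 ,  0.306,  1.469]), np.float64(0.03540519149131905))
```

```bash
python3 - <<'E'
from ik import *
np.set_printoptions(precision=3,suppress=True)
s=np.sqrt(.5)
def seg(t,R,seeds):
    best=None
    for q0 in seeds:
        q,e=ik(t,R,q0)
        if best is None or e<best[1]: best=(q,e)
    return best
rng=np.random.default_rng(0)
seeds=[np.array([a,b,c,d,e,0.]) for a in(.2,.5) for b,c in((0.3,1.9),(.0,2.0)) for d,e in((-.8,.4),(0,.5),(3.5,.5))]
for tilt in (40,45,50):
  R0=tool(np.radians(tilt))
  for beta in (-20,-10,0,10,20,30):
    n=R0[:,1]
    R=Ro.from_rotvec(n*np.radians(beta)).as_matrix()@R0
    for ty in (.253,.277,.297):
        lab=np.array([.605,.222,.162]);
        pl=lab-np.array([s,0,s])*.004
        t=pl+np.array([0,ty-.222,0])+R[:,2]*0
        q,e=seg(t,R,seeds)
        print(tilt,beta,ty,q,round(e,4),R[:,2])
E
```

```text
40 -20 0.253 [ 0.56   0.548  1.832 -1.13   0.728  1.566] 0.0088 [ 0.604 -0.342 -0.72 ]
40 -20 0.277 [ 0.598  0.567  1.806 -1.13   0.753  1.589] 0.004 [ 0.604 -0.342 -0.72 ]
40 -20 0.297 [ 0.628  0.583  1.783 -1.129  0.774  1.605] 0.0 [ 0.604 -0.342 -0.72 ]
40 -10 0.253 [ 0.488  0.491  1.898 -1.13   0.505  1.51 ] 0.0135 [ 0.633 -0.174 -0.754]
40 -10 0.277 [ 0.53   0.509  1.873 -1.13   0.533  1.538] 0.01 [ 0.633 -0.174 -0.754]
40 -10 0.297 [ 0.563  0.524  1.85  -1.13   0.557  1.561] 0.007 [ 0.633 -0.174 -0.754]
40 0 0.253 [ 0.399  0.45   1.962 -1.13   0.264  1.439] 0.0148 [ 0.643 -0.    -0.766]
40 0 0.277 [ 0.445  0.466  1.937 -1.13   0.296  1.473] 0.013 [ 0.643 -0.    -0.766]
40 0 0.297 [ 0.481  0.48   1.914 -1.13   0.323  1.5  ] 0.0112 [ 0.643 -0.    -0.766]
40 10 0.253 [0.315 0.441 2.043 3.834 0.063 2.69 ] 0.0041 [ 0.633  0.174 -0.754]
40 10 0.277 [0.357 0.454 2.027 3.971 0.079 2.585] 0.0 [ 0.633  0.174 -0.754]
40 10 0.297 [0.395 0.465 2.004 4.278 0.092 2.308] 0.0 [ 0.633  0.174 -0.754]
40 20 0.253 [ 0.203  0.449  2.086  2.126  0.253 -1.981] 0.0 [ 0.604  0.342 -0.72 ]
40 20 0.277 [ 
[... 2662 characters left out ...]
77 2.69 ] 0.0292 [ 0.754  0.174 -0.633]
50 10 0.277 [0.422 0.471 2.07  3.88  0.294 2.69 ] 0.0236 [ 0.754  0.174 -0.633]
50 10 0.297 [0.453 0.484 2.055 3.904 0.307 2.69 ] 0.0189 [ 0.754  0.174 -0.633]
50 20 0.253 [ 0.219  0.485  2.183  2.738  0.47  -2.636] 0.0 [ 0.72   0.342 -0.604]
50 20 0.277 [ 0.273  0.493  2.162  2.824  0.448 -2.678] 0.0 [ 0.72   0.342 -0.604]
50 20 0.297 [ 0.312  0.499  2.14   2.868  0.426 -2.69 ] 0.0024 [ 0.72   0.342 -0.604]
50 30 0.253 [ 0.108  0.514  2.19   2.339  0.633 -2.369] 0.0 [ 0.663  0.5   -0.557]
50 30 0.277 [ 0.164  0.52   2.174  2.402  0.608 -2.385] 0.0 [ 0.663  0.5   -0.557]
50 30 0.297 [ 0.209  0.525  2.158  2.455  0.587 -2.4  ] 0.0 [ 0.663  0.5   -0.557]
```

The outer limit tilts the tool in the local radial direction and the tilt persists, so tilt can be built up. At 45° with no in-plane lean, the wrist hits the J4 limit at the square. A lean of about 20–30° in the plate's plane, toward its clear end, makes the final pose comfortable. I can get that lean by adding tilt at azimuth about 95°, so I'll check that region is free.

```bash
python3 - <<'E'
from h import *
np.set_printoptions(precision=3,suppress=True)
C,p,d=load("scene0");P=C.pts(d).reshape(-1,3);P=P[d.reshape(-1)>0]
m=(P[:,1]>.3)&(P[:,1]<1.6)&(P[:,0]>-.7)&(P[:,0]<.9)&(P[:,2]>.03)
Q=P[m]
H={}
for q in Q:
    k=(round(q[0]*10)/10,round(q[1]*10)/10);H.setdefault(k,[]).append(q[2])
for k in sorted(H,key=lambda k:(k[1],k[0])): print(k,len(H[k]),round(min(H[k]),2),round(max(H[k]),2))
b=(P[:,1]>.3)&(abs(P[:,2])<.01);print("table",P[b].min(0),P[b].max(0))
print(C.proj([.3,1.12,.78]))
E
```

```text
(0.4, 0.4) 11 0.03 0.04
(0.5, 0.4) 44 0.03 0.05
(0.4, 0.5) 7 0.04 0.04
(0.5, 0.5) 18 0.03 0.04
(0.7, 0.5) 136 0.03 0.11
(0.8, 0.5) 32 0.05 0.11
(0.6, 0.6) 55 0.05 0.11
(0.7, 0.6) 78 0.03 0.11
(0.8, 0.6) 171 0.03 0.11
(0.6, 0.7) 9 0.07 0.11
(0.7, 0.7) 209 0.03 0.11
(0.8, 0.7) 65 0.03 0.11
(0.3, 0.8) 319 0.03 0.13
(0.4, 0.8) 483 0.03 0.13
(0.5, 0.8) 475 0.03 0.13
(-0.1, 0.9) 26 0.03 0.13
(0.0, 0.9) 218 0.03 0.14
(0.3, 0.9) 112 0.07 0.13
(0.5, 0.9) 258 0.03 0.13
(0.0, 1.0) 109 0.03 0.17
(0.1, 1.0) 349 0.03 0.17
(0.3, 1.0) 222 0.03 0.13
(0.4, 1.0) 80 0.03 0.06
(0.5, 1.0) 238 0.03 0.13
(-0.3, 1.1) 204 0.15 0.39
(0.3, 1.1) 462 0.03 0.13
(0.4, 1.1) 427 0.03 0.13
(0.5, 1.1) 293 0.03 0.13
(0.3, 1.2) 22 0.03 0.13
(0.4, 1.2) 34 0.03 0.13
(0.5, 1.2) 11 0.08 0.13
(-0.7, 1.3) 5 0.18 0.18
(-0.6, 1.3) 46 0.16 0.18
(-0.5, 1.3) 263 0.11 0.35
(-0.7, 1.4) 148 0.18 0.32
(-0.6, 1.4) 85 0.18 0.31
(-0.5, 1.4) 57 0.15 0.32
(-0.6, 1.5) 247 0.17 0.32
(-0.5, 1.5) 77 0.15 0.3
(-0.6, 1.6) 68 0.18 0.31
(-0.5, 1.6) 33 0.15 0.22
(-0.2, 1.6) 136 0.03 0.19
(-0.1, 1.6) 275 0.03 0.19
(0.0, 1.6) 318 0.03 0.19
(0.1, 1.6) 316 0.03 0.19
(0.2, 1.6) 362 0.03 0.19
(0.3, 1.6) 385 0.03 0.19
(0.4, 1.6) 428 0.03 0.19
(0.5, 1.6) 465 0.03 0.19
(0.6, 1.6) 512 0.03 0.19
(0.7, 1.6) 589 0.03 0.19
(0.8, 1.6) 672 0.03 0.19
(0.9, 1.6) 136 0.03 0.17
table [-1.16  0.3  -0.01] [0.975 2.465 0.01 ]
[506.201 -95.194]
```

```bash
python3 - <<'E'
from h import *
s=cv2.imread("pics/scene0.png");cv2.imwrite("pics/c4.png",cv2.resize(s[0:220,340:640],(800,586),interpolation=cv2.INTER_CUBIC))
E
```

```text
(no output)
```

View pics/c4.png

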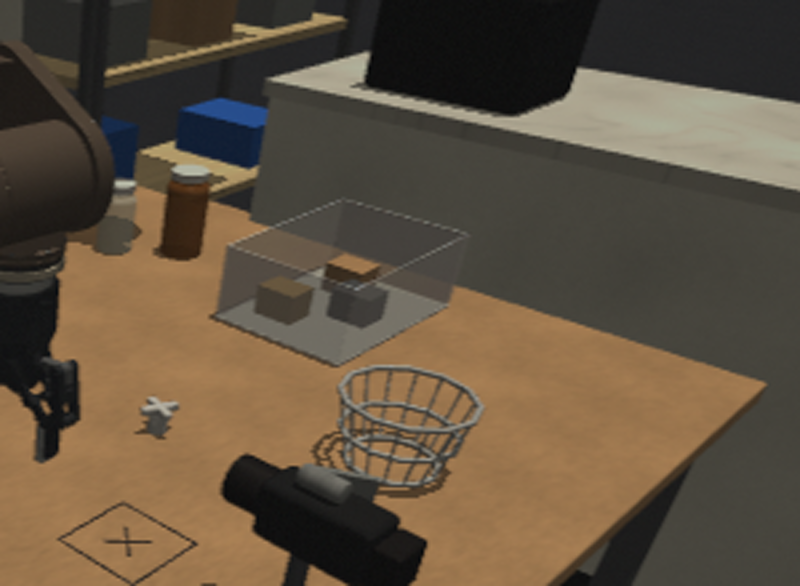

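```bash
cat > sim.py <<'E'
from ik import *
def run(q,rows,w,cap=None):
    out=[]
    for r in rows:
        t,R=fkt(q); tt=t+R@np.array(r[:3]); RR=R@Rz(np.radians(r[3]))
        q,e=ik(tt,RR,q,w=w); out.append((q,e))
    return q,out
def show(q):
    t,R=fkt(q);z=R[:,2];return np.round(t,4),np.round(z,3),np.round(np.degrees(Ro.from_matrix(R).as_euler('xyz')),1),np.round(q,2)
E
python3 - <<'E'
from sim import *
q0=Q[0]
for w in (.05,.1,.2,.3,.5,1):
    q,_=run(q0,[(0,0,-.06,0),(0,.06,-.06,0)]+[(0,.06,0,0)]*4,w);a=show(q)
    q,_=run(q,[(0,.04,0,0)]*4,w);b=show(q)
    q,_=run(q,[(0,.06,0,0)]*4,w);c=show(q)
    print(w,a[0],a[2][0],b[0],b[2][0],c[0],c[2][0])
print("obs (.8864,.3079,~180) (.9491,.2778,176.3) (1.0022,.2389,168.7)")
E
```

```text
0.05 [0.9245 0.     0.3219] 177.5 [ 1.0735 -0.      0.3584] 146.4 [ 1.2073 -0.      0.5375] 97.1
0.1 [0.9235 0.     0.3215] 177.7 [ 1.0618 -0.      0.3495] 149.3 [ 1.1912 -0.      0.508 ] 106.5
0.2 [0.9208 0.     0.3203] 178.4 [ 1.0293 -0.      0.3255] 157.3 [ 1.1473 -0.      0.4279] 125.8
0.3 [0.9185 0.     0.3193] 178.9 [ 1.0005 -0.      0.3049] 164.3 [ 1.1    -0.      0.3547] 141.7
0.5 [0.9161 0.     0.3182] 179.5 [ 0.9677 -0.      0.2827] 172.3 [ 1.0334 -0.      0.2702] 160.6
1 [0.9144 0.     0.3175] 179.9 [ 0.9453 -0.      0.2681] 177.8 [ 0.9811 -0.      0.2142] 174.4
obs (.8864,.3079,~180) (.9491,.2778,176.3) (1.0022,.2389,168.7)
```

```bash
cat >> sim.py <<'E'
def wrow(q,d,turn=0,nd=3):
    t,R=fkt(q);v=np.round(R.T@np.array(d),nd);return (*v,turn)
def wrun(q,steps,w=.6,verbose=True):
    rows=[]
    for d,turn in steps:
        r=wrow(q,d,turn);rows.append([float(x) for x in r[:3]]+[turn]);q,o=run(q,[r],w)
    return q,rows
E
python3 - <<'E'
from sim import *
q=Q[4]
cp=lambda x,y,z:np.array([x,y,z])
def goto(q,tgt,w=.6,step=.06):
    rows=[]
    while True:
        t,R=fkt(q);v=np.array(tgt)-t;n=np.linalg.norm(v)
        if n<.004:break
        v=v*min(1,step/n);r=wrow(q,v);rows.append(r);q,_=run(q,[r],w)
    return q,rows
q,r1=goto(q,(.25,.25,.33));print(len(r1),show(q))
q,r2=goto(q,(.0,.5,.42));print(len(r2),show(q))
q,r3=goto(q,(-.05,.8,.45));print(len(r3),show(q))
ph=np.radians(95)
for k in range(18):
    q,rw=wrun(q,[((.055*np.cos(ph),.055*np.sin(ph),.02),0)])
    s=show(q);z=s[1];print(k,s[0],z,"T az",np.degrees(np.arctan2(z[1],z[0])).round(1),"beta",np.degrees(np.arccos(-z[2])).round(1),s[3])
E
```

```text
5 (array([0.2497, 0.2502, 0.3299]), array([ 0.196, -0.002, -0.981]), array([1.687e+02, 1.000e-01, 9.000e+01]), array([ 0.7 , -0.11,  2.01, -0.14,  1.1 ,  0.76]))
7 (array([-1.000e-04,  5.003e-01,  4.201e-01]), array([ 0.196, -0.002, -0.981]), array([1.687e+02, 1.000e-01, 9.000e+01]), array([ 1.55,  0.16,  1.5 , -0.2 ,  1.49,  1.57]))
6 (array([-0.0503,  0.8003,  0.4503]), array([ 0.196, -0.002, -0.981]), array([1.687e+02, 1.000e-01, 9.000e+01]), array([ 1.62,  0.76,  0.44, -0.21,  1.94,  1.54]))
0 [-0.053   0.8373  0.4589] [ 0.196  0.013 -0.98 ] T az 3.8 beta 11.5 [ 1.62  0.93  0.05 -0.24  2.14  1.49]
1 [-0.0528  0.8509  0.4527] [ 0.196  0.046 -0.98 ] T az 13.2 beta 11.5 [ 1.62  0.94  0.05 -0.23  2.1   1.49]
2 [-0.0526  0.8647  0.4468] [ 0.196  0.08  -0.977] T az 22.2 beta 12.3 [ 1.62  0.95  0.05 -0.23  2.06  1.5 ]
3 [-0.0524  0.8783  0.4414] [ 0.195  0.114 -0.974] T az 30.3 beta 13.1 [ 1.62  0.96  0.05 -0.22  2.02  1.5 ]
4 [-0.0522  0.8922  0.4363] [ 0.194  0.149 -0.97 ] T az 37.5 beta 14.1 [ 1.62  0.96  0.05 -0.22  1.98  1.5 ]
5 [-0.0521  0.9058  0.4317] [ 0.192  0.184 -0.964] T az
[... 669 characters left out ...]
.6 [ 1.61  1.01  0.05 -0.2   1.67  1.51]
12 [-0.0528  0.9995  0.4104] [ 0.175  0.427 -0.887] T az 67.7 beta 27.5 [ 1.61  1.02  0.05 -0.19  1.63  1.51]
13 [-0.053   1.0125  0.4084] [ 0.171  0.46  -0.871] T az 69.6 beta 29.4 [ 1.61  1.03  0.05 -0.19  1.58  1.51]
14 [-0.0532  1.0252  0.4068] [ 0.167  0.493 -0.854] T az 71.3 beta 31.4 [ 1.61  1.04  0.05 -0.19  1.54  1.51]
15 [-0.0536  1.0377  0.4057] [ 0.163  0.525 -0.835] T az 72.8 beta 33.4 [ 1.61  1.04  0.05 -0.18  1.49  1.51]
16 [-0.054   1.0498  0.4049] [ 0.159  0.556 -0.816] T az 74.0 beta 35.3 [ 1.61  1.05  0.05 -0.18  1.45  1.51]
17 [-0.0544  1.0616  0.4045] [ 0.155  0.587 -0.795] T az 75.2 beta 37.3 [ 1.61  1.06  0.05 -0.18  1.41  1.51]
```

```bash
cat >> sim.py <<'E'
def goto(q,tgt,w=.6,step=.06,turn=0):
    rows=[]
    for _ in range(60):
        t,R=fkt(q);v=np.array(tgt)-t;n=np.linalg.norm(v)
        if n<.004:break
        v=v*min(1,step/n);r=wrow(q,v,turn);rows.append(r);q,_=run(q,[r],w)
    return q,rows
def push(q,az,up,n,w=.6,st=.055):
    az=np.radians(az)
    for k in range(n): q,_=wrun(q,[((st*np.cos(az),st*np.sin(az),up),0)],w)
    return q
E
cat > plan.py <<'E'
from sim import *
import sys
np.set_printoptions(precision=3,suppress=True)
q=Q[4]
for t in [(.25,.25,.33),(0,.5,.42),(-.05,.8,.45)]: q,_=goto(q,t)
q=push(q,95,.02,13);print("A",show(q))
# turn so tool y along +-y_p (az -22.3)
for t in [(0,.6,.42),(.35,.35,.42),(.55,0,.35),(.56,-.19,.25)]: q,_=goto(q,t)
t,R=fkt(q);zt=R[:,2]
def turn(q,target):
    best=None
    for sgn in (1,-1):
        t,R=fkt(q);y=R.T@(sgn*target);a=np.degrees(np.arctan2(-y[0],y[1]));
        print(" turn option",sgn,a,q[5])
    return None
yp=np.array([np.cos(np.radians(-22.3)),np.sin(np.radians(-22.3)),0])
turn(q,yp)
for sgn in (1,-1):
    y=R.T@(sgn*yp);a=np.degrees(np.arctan2(-y[0],y[1]))
    qq=q.copy();n=int(abs(a)//10)+1
    qq,_=run(qq,[(0,0,0,a/n)]*n,.6);
    qq,_=goto(qq,(.545,-.21,.026));print("grasp",sgn,show(qq))
    t,Rg=fkt(qq)
    xp=np.array([np.cos(np.radians(-112.3)),np.sin(np.radians(-112.3)),0]);Pg=np.stack([xp,yp,[0,0,1]],1)
    s=np.sqrt(.5);Pf=np.array([[0,s,-s],[-1,0,0],[0,s,s]]);Rf=Pf@Pg.T@Rg
    print("Rf z",Rf[:,2])
    qq,_=goto(qq,(.55,-.2,.4));
    for az2 in (16,):
        c=np.array([np.cos(np.radians(az2)),np.sin(np.radians(az2))])
        q3=qq
        for tg in [(.7,0,.45),(*(c*.8),.48)]: q3,_=goto(q3,tg)
        print("pre",show(q3))
        for k in range(24):
            q3=push(q3,az2,.02,1);tt,R3=fkt(q3)
            if np.arccos(R3[:,2]@Rf[:,2])<.02:break
            if k%3==2:print(k,tt,R3[:,2],"err deg",np.degrees(np.arccos(min(1,R3[:,2]@Rf[:,2]))),q3)
        E=R3.T@Rf;print("need turn z",np.degrees(Ro.from_matrix(E).as_rotvec()),q3)
        a=np.degrees(Ro.from_matrix(E).as_rotvec())[2];n=int(abs(a)//10)+1
        for back in [(.8,.2,.45)]: q3,_=goto(q3,back)
        q3,_=run(q3,[(0,0,0,a/n)]*n,.6);print("turned",show(q3))
        for tg in [(.65,.2,.4),(.605,.25,.3),(.605,.255,.17)]:
            q3,_=goto(q3,tg);print(show(q3))
        tt,R3=fkt(q3);print("final rot err",np.degrees(Ro.from_matrix(R3.T@Rf).as_rotvec()))
E
python3 plan.py
```

```text
A (array([-0.053,  1.   ,  0.41 ]), array([ 0.175,  0.427, -0.887]), array([167.7, -24.7,  95.3]), array([ 1.61,  1.02,  0.05, -0.19,  1.63,  1.51]))
 turn option 1 24.902995775795933 -0.8909009878121751
 turn option -1 -155.09700422420408 -0.8909009878121751
grasp 1 (array([ 0.545, -0.21 ,  0.026]), array([ 0.175,  0.427, -0.887]), array([-180. ,  -27.5,   67.7]), array([-0.7 ,  0.72,  1.8 ,  0.61,  0.88, -0.77]))
Rf z [ 0.627  0.461 -0.627]
pre (array([0.769, 0.22 , 0.48 ]), array([ 0.175,  0.427, -0.887]), array([-180. ,  -27.5,   67.7]), array([0.05, 0.56, 0.81, 0.43, 1.55, 0.47]))
2 [0.879 0.257 0.508] [ 0.215  0.438 -0.873] err deg 27.792213989420624 [0.081 0.913 0.05  0.454 1.869 0.682]
5 [0.922 0.282 0.491] [ 0.311  0.463 -0.83 ] err deg 21.65670384873544 [0.101 0.947 0.05  0.449 1.723 0.684]
8 [0.962 0.305 0.479] [ 0.405  0.483 -0.776] err deg 15.408756680441302 [0.119 0.979 0.05  0.446 1.577 0.684]
11 [0.999 0.324 0.471] [ 0.495  0.496 -0.713] err deg 9.275198387805089 [0.135 1.009 0.05  0.443 1.434 0.684]
14 [1.033 0.341 0.466] [ 0.577  0.504 -0.643] err deg 3.867340928684
[... 2357 characters left out ...]
 7.203  11.754 -28.915] [ 0.203  1.091  0.05   0.108  1.183 -1.966]
turned (array([0.8  , 0.205, 0.452]), array([ 0.693,  0.235, -0.682]), array([-143.3,   31.7, -106.4]), array([ 0.12,  0.37,  1.33,  0.26,  0.64, -2.69]))
(array([0.65 , 0.202, 0.401]), array([ 0.694,  0.221, -0.686]), array([-143.3,   31.3, -107.2]), array([ 0.16,  0.17,  1.75,  0.26,  0.43, -2.69]))
(array([0.605, 0.249, 0.301]), array([ 0.694,  0.221, -0.686]), array([-143.3,   31.3, -107.2]), array([ 0.28,  0.23,  1.96,  0.14,  0.14, -2.51]))
(array([0.606, 0.256, 0.172]), array([ 0.586,  0.195, -0.787]), array([-151.4,   26.4, -110.8]), array([ 0.29,  0.42,  2.  ,  0.33,  0.06, -2.69]))
final rot err [9.841 5.96  0.05 ]
```

The simulated chain reproduces the behaviour and gives a workable route: tilt at azimuth about 95°, grasp with the lean in the plate's plane, tilt outward, then go to the square. I'll execute it, checking each stage.

step_arm(
  plan=[
    [[0.05,-0.008,-0.019,0,0.085],[0.05,-0.008,-0.019,0,0.085],[0.05,-0.008,-0.019,0,0.085],[0.05,-0.008,-0.019,0,0.085],[0.05,-0.008,-0.019,0,0.085],[0.042,-0.038,-0.023,0,0.085],[0.042,-0.038,-0.023,0,0.085],[0.042,-0.038,-0.023,0,0.085],[0.042,-0.038,-0.023,0,0.085],[0.042,-0.038,-0.023,0,0.085],[0.042,-0.038,-0.023,0,0.085]],
  ],
)

```text
clock: 4.9
ee_pos: [0.0016, 0.4953, 0.4246]
tool_rot: [2.951, -0.008, 1.572]
contact_force: [0.4, -0.0, 0.0]
finger_gap: 0.996
```

```bash
cat > st.py <<'E'
from h import *
s=get_state();R=Ro.from_euler('xyz',s['tool_rot']).as_matrix()
np.set_printoptions(precision=4,suppress=True)
print(s['clock'],"q",s['qpos'],"p",s['ee_pos'],"\nR",R.tolist() and R,"beta",np.degrees(np.arccos(-R[2,2])),"Taz",np.degrees(np.arctan2(R[1,2],R[0,2])),"gap",s['finger_gap'])
E
python3 st.py
```

```text
4.9 q [ 1.5426  0.1453  1.5019 -0.1907  1.4826  1.5577] p [0.0016 0.4953 0.4246] 
R [[-0.0014  0.982   0.1891]
 [ 1.     -0.0001  0.0078]
 [ 0.0077  0.1891 -0.9819]] beta 10.909719912242116 Taz 2.3706731779516383 gap 0.9957797562032502
```

step_arm(
  plan=[
    [[0.05,-0.007,-0.006,0,0.085],[0.05,-0.007,-0.006,0,0.085],[0.05,-0.007,-0.006,0,0.085],[0.05,-0.007,-0.006,0,0.085],[0.05,-0.007,-0.006,0,0.085],[0.05,-0.007,-0.006,0,0.085],[0.055,-0.001,-0.021,0,0.085],[0.055,-0.001,-0.021,0,0.085],[0.055,-0.001,-0.021,0,0.085],[0.055,-0.001,-0.021,0,0.085],[0.055,-0.001,-0.021,0,0.085]],
  ],
)

```text
clock: 6.28
ee_pos: [-0.048, 0.877, 0.4502]
tool_rot: [2.948, -0.123, 1.595]
contact_force: [-0.3, 0.4, -0.8]
finger_gap: 0.992
```

```bash
python3 st.py
```

```text
6.275 q [ 1.6133  0.9483  0.0474 -0.2177  2.017   1.4943] p [-0.048   0.877   0.4502] 
R [[-0.0239  0.9815  0.1897]
 [ 0.9921 -0.0001  0.1252]
 [ 0.1229  0.1912 -0.9738]] beta 13.138410831177843 Taz 33.42290091346018 gap 0.9922491238293425
```

step_arm(
  plan=[
    [[0.057,0,-0.012,0,0.085],[0.057,0,-0.012,0,0.085],[0.057,0,-0.01,0,0.085],[0.057,0,-0.007,0,0.085],[0.057,0,-0.004,0,0.085],[0.057,0,0,0,0.085],[0.057,0,0,0,0.085]],
  ],
)

```text
clock: 7.15
ee_pos: [-0.0401, 0.9714, 0.4058]
tool_rot: [2.937, -0.334, 1.639]
contact_force: [0.2, -0.5, -1.0]
finger_gap: 0.998
```

```bash
python3 st.py
```

```text
7.15 q [ 1.5996  1.0158  0.0474 -0.1938  1.7337  1.5013] p [-0.0401  0.9714  0.4058] 
R [[-0.0641  0.9815  0.1805]
 [ 0.9425  0.0001  0.3342]
 [ 0.328   0.1915 -0.925 ]] beta 22.32458530762628 Taz 61.63054031958495 gap 0.997789585797556
```

step_arm(
  plan=[
    [[0.058,0,0.004,0,0.085],[0.058,0,0.004,0,0.085],[0.058,0,0.004,0,0.085]],
  ],
)

```text
clock: 7.52
ee_pos: [-0.0373, 1.0104, 0.3907]
tool_rot: [2.929, -0.429, 1.66]
contact_force: [-0.1, 0.1, -0.0]
finger_gap: 0.991
```

```bash
python3 st.py
```

```text
7.525 q [ 1.5939  1.0445  0.0473 -0.1844  1.6079  1.5025] p [-0.0373  1.0104  0.3907] 
R [[-0.0813  0.9815  0.1735]
 [ 0.9057  0.0001  0.424 ]
 [ 0.4161  0.1916 -0.8889]] beta 27.266702256318617 Taz 67.74321774570336 gap 0.9911382306602865
```

```bash
cat > wp.py <<'E'
# usage: rows along world waypoints from the current state; optional turn spread on first n rows
from sim import *
def path(wps,turn=0,nt=0,step=.06,q=None):
    from station import get_state
    if q is None: q=get_state()['qpos'].copy()
    i=0
    for w in wps:
        t,R=fkt(q);v=np.array(w)-t;n=int(np.ceil(np.linalg.norm(v)/step))
        for k in range(n):
            t,R=fkt(q);v=(np.array(w)-t)/(n-k)
            tr=turn/nt if i<nt else 0
            r=wrow(q,v,tr);i+=1
            q,o=run(q,[r],.6);print([float(x) for x in r], "" if o[0][1]<1e-3 else "!!",np.round(fkt(q)[0],3))
    print(show(q));return q
E
python3 - <<'E'
from wp import *
path([(0.02,.6,.42),(.35,.35,.42),(.55,0.0,.40),(.56,-.12,.28)],turn=24.9,nt=5)
E
```

```text
[-0.052, 0.009, -0.027, 4.9799999999999995]  [-0.029  0.952  0.395]
[-0.051, 0.013, -0.027, 4.9799999999999995]  [-0.021  0.893  0.399]
[-0.05, 0.018, -0.027, 4.9799999999999995]  [-0.013  0.835  0.403]
[-0.048, 0.022, -0.027, 4.9799999999999995]  [-0.004  0.776  0.407]
[-0.046, 0.026, -0.027, 4.9799999999999995]  [0.004 0.717 0.411]
[-0.043, 0.03, -0.028, 0.0]  [0.012 0.659 0.416]
[-0.044, 0.03, -0.027, 0.0]  [0.02 0.6  0.42]
[-0.013, 0.057, -0.007, 0.0]  [0.067 0.564 0.42 ]
[-0.013, 0.057, -0.007, 0.0]  [0.114 0.529 0.42 ]
[-0.013, 0.057, -0.007, 0.0]  [0.161 0.494 0.42 ]
[-0.014, 0.057, -0.007, 0.0]  [0.208 0.457 0.42 ]
[-0.013, 0.057, -0.007, 0.0]  [0.255 0.422 0.42 ]
[-0.014, 0.057, -0.007, 0.0]  [0.302 0.386 0.42 ]
[-0.013, 0.058, -0.007, 0.0]  [0.35 0.35 0.42]
[-0.033, 0.045, -0.014, 0.0]  [0.378 0.3   0.417]
[-0.033, 0.046, -0.014, 0.0]  [0.407 0.249 0.415]
[-0.033, 0.045, -0.014, 0.0]  [0.435 0.199 0.412]
[-0.032, 0.046, -0.013, 0.0]  [0.464 0.15  0.409]
[-0.033, 0.045, -0.014, 0.0]  [0.492 0.099 0.406]
[-0.032, 0.046, -0.013, 0.0]  [0.522 0.05  0.403]
[-0.033, 0.045, -0.014, 0.0]  [ 0.55 -0.    0.4 ]
[-0.05, 0.019, 0.019, 0.0]  [ 0.553 -0.04   0.36 ]
[-0.05, 0.018, 0.019, 0.0]  [ 0.556 -0.08   0.32 ]
[-0.05, 0.019, 0.02, 0.0]  [ 0.56 -0.12  0.28]
(array([ 0.5605, -0.1201,  0.2797]), array([ 0.174,  0.424, -0.889]), array([-179.9,  -27.3,   67.5]), array([-0.56,  0.36,  1.65,  0.49,  1.26, -0.35]))
```

step_arm(
  plan=[
    [[-0.052,0.009,-0.027,5,0.085],[-0.051,0.013,-0.027,5,0.085],[-0.05,0.018,-0.027,5,0.085],[-0.048,0.022,-0.027,5,0.085],[-0.046,0.026,-0.027,5,0.085],[-0.043,0.03,-0.028,0,0.085],[-0.044,0.03,-0.027,0,0.085],[-0.013,0.057,-0.007,0,0.085],[-0.013,0.057,-0.007,0,0.085],[-0.013,0.057,-0.007,0,0.085],[-0.013,0.057,-0.007,0,0.085],[-0.013,0.057,-0.007,0,0.085]],
  ],
)

```text
clock: 9.02
ee_pos: [0.2826, 0.5083, 0.4446]
tool_rot: [3.093, -0.478, 1.271]
contact_force: [0.2, 1.2, 0.2]
finger_gap: 0.992
```

step_arm(
  plan=[
    [[-0.014,0.057,-0.007,0,0.085],[-0.013,0.057,-0.007,0,0.085],[-0.033,0.045,-0.014,0,0.085],[-0.033,0.045,-0.014,0,0.085],[-0.033,0.045,-0.014,0,0.06],[-0.033,0.045,-0.014,0,0.04],[-0.033,0.045,-0.014,0,0.035],[-0.033,0.045,-0.014,0,0.035],[-0.033,0.045,-0.014,0,0.035],[-0.05,0.019,0.019,0,0.035],[-0.05,0.019,0.019,0,0.035],[-0.05,0.019,0.019,0,0.035]],
  ],
)

```text
clock: 10.52
ee_pos: [0.6256, -0.0174, 0.3263]
tool_rot: [3.086, -0.468, 1.273]
contact_force: [0.4, 0.8, 1.0]
finger_gap: 0.41
```

```bash
python3 st.py; python3 - <<'E'
from h import *
n="wrist"
c=get_calibration(n);p,d=get_image(n);np.savez("wrist1.npz",p=p,d=d,**{k:np.array(v) for k,v in c.items()})
cv2.imwrite("pics/wrist1.png",p[:,:,::-1])
E
```

```text
10.525 q [-0.3433  0.3606  1.5213  0.4953  1.2601 -0.1866] p [ 0.6256 -0.0174  0.3263] 
R [[ 0.2619  0.9472  0.1849]
 [ 0.8531 -0.3168  0.4145]
 [ 0.4512  0.0492 -0.8911]] beta 26.99144573319181 Taz 65.95547728155348 gap 0.41035691230556426
```

View pics/wrist1.png

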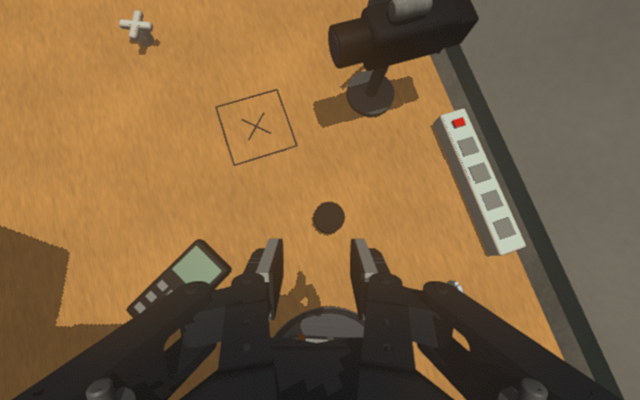

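The wrist view shows the square at (256,127) and the camcorder, with the pan hidden under the gripper. Some rows were speed-capped, so I'll correct the yaw by 4.4° and go above the grasp point.

```bash
python3 - <<'E'
from wp import *
path([(.559,-.18,.14)],turn=4.4,nt=2,step=.05)
E
```

```text
[-0.047, -0.004, 0.017, 2.2]  [ 0.612 -0.053  0.284]
[-0.047, -0.002, 0.017, 2.2]  [ 0.599 -0.085  0.247]
[-0.047, -0.0, 0.016, 0.0]  [ 0.586 -0.117  0.212]
[-0.047, -0.001, 0.017, 0.0]  [ 0.572 -0.148  0.176]
[-0.047, -0.0, 0.016, 0.0]  [ 0.559 -0.18   0.14 ]
(array([ 0.5589, -0.1803,  0.1401]), array([ 0.18 ,  0.415, -0.892]), array([179.5, -26.9,  67.7]), array([-0.64,  0.55,  1.75,  0.54,  1.03, -0.57]))
```

step_arm(
  plan=[
    [[-0.047,-0.004,0.017,2.2,0.035],[-0.047,-0.002,0.017,2.2,0.035],[-0.047,0,0.017,0,0.035],[-0.047,0,0.017,0,0.035],[-0.047,0,0.016,0,0.035],[0,0,0,0,0.035]],
  ],
)

```text
clock: 11.32
ee_pos: [0.5596, -0.1769, 0.1425]
tool_rot: [3.132, -0.469, 1.181]
contact_force: [-0.1, 1.0, 0.7]
finger_gap: 0.407
```

```bash
python3 st.py; python3 - <<'E'
from h import *
for n in ["scene","side"]:
    c=get_calibration(n);p,d=get_image(n);np.savez(n+"1.npz",p=p,d=d,**{k:np.array(v) for k,v in c.items()})
    s=p[:,:,::-1]
    s=s[170:300,200:340] if n=="scene" else s[100:220,270:400]
    cv2.imwrite(f"pics/{n}1.png",cv2.resize(s,None,fx=4.6,fy=4.6,interpolation=cv2.INTER_CUBIC))
E
```

```text
11.325 q [-0.6372  0.5436  1.7475  0.5381  1.0336 -0.5685] p [ 0.5596 -0.1769  0.1425] 
R [[ 0.3386  0.9236  0.18  ]
 [ 0.8253 -0.3834  0.4146]
 [ 0.4519  0.0081 -0.892 ]] beta 26.871846165571522 Taz 66.5384326805168 gap 0.40660799077925625
```

View pics/scene1.png

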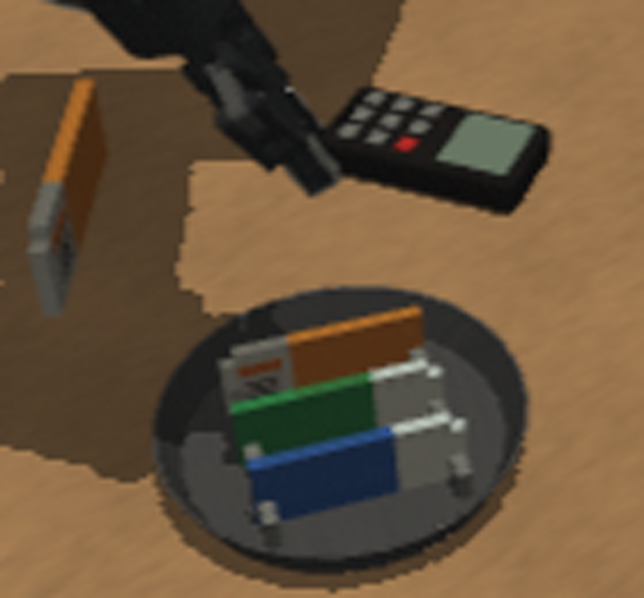

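View pics/side1.png

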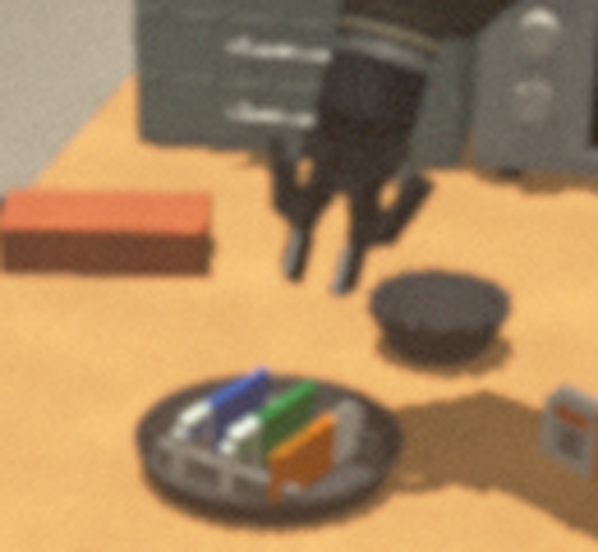

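```bash
python3 - <<'E'
from h import *
np.set_printoptions(precision=4,suppress=True)
u_=np.array([np.cos(np.radians(68)),np.sin(np.radians(68))]);v_=np.array([u_[1],-u_[0]])
c0=np.array([.5515,-.1985])
for n in ["scene0","scene1","side0","side1","wrist0"]:
    c,p,d=load(n);P=c.pts(d);h=cv2.cvtColor(p,cv2.COLOR_RGB2HSV)
    near=np.hypot(P[...,0]-c0[0],P[...,1]-c0[1])<.08
    o=near&(h[...,0]>5)&(h[...,0]<22)&(h[...,1]>150)&(P[...,2]>.030)&(P[...,2]<.06)
    top=o&(P[...,2]>.043)
    A=P[o][:,:2]-c0
    a,b=A@u_,A@v_
    T=P[top][:,:2]-c0
    if len(T)>5:
        k=np.polyfit(T@u_,T@v_,1);print(n,o.sum(),top.sum(),"along",a.min(),a.max(),"across mean",(T@v_).mean(),(T@v_).min(),(T@v_).max(),"slope",np.degrees(k[0]),"zmax",P[o][:,2].max())
E
```

```text
scene0 218 105 along -0.04951233166184725 0.058218766745115336 across mean 0.002886827675073347 -0.0029400130885456964 0.008104747599584886 slope -0.4532305579708582 zmax 0.05316448464910595
scene1 220 107 along -0.04959163429465962 0.058200740059535426 across mean 0.0030691399808996473 -0.0047234219326177706 0.008287327674010827 slope -0.2603068229221146 zmax 0.05314898708833182
side0 79 35 along -0.017946782947237987 0.06378929559429546 across mean 0.002151379625619395 -0.003201634557471854 0.009074052830611239 slope -0.6143735056235891 zmax 0.05053230562678457
side1 77 42 along -0.014843590166404378 0.0638268381459187 across mean 0.0014682771903188857 -0.003140929312249408 0.007442182377686522 slope -0.3676449372587163 zmax 0.05008964461028709
wrist0 432 357 along -0.0205126018531859 0.06091623214111655 across mean 0.0005628272253892319 -0.003328293931001001 0.004918157768233117 slope -0.08957080823451827 zmax 0.05080973296114005
```

Both cameras put the amber plate within about 2 mm of the plan. I'll descend.

step_arm(
  plan=[
    [[-0.0092,0.0002,0.017,0,0.035],[-0.0092,0.0002,0.017,0,0.035],[-0.0092,0.0003,0.017,0,0.035],[-0.0092,0.0003,0.017,0,0.035],[-0.0092,0.0002,0.017,0,0.035],[0,0,0,0,0.035]],
  ],
)

```text
clock: 12.18
ee_pos: [0.5589, -0.1767, 0.044]
tool_rot: [3.139, -0.471, 1.182]
contact_force: [1.5, 0.4, 0.4]
finger_gap: 0.409
```

```bash
python3 st.py; python3 - <<'E'
from h import *
for n in ["scene","side"]:
    c=get_calibration(n);p,d=get_image(n);np.savez(n+"2.npz",p=p,d=d,**{k:np.array(v) for k,v in c.items()})
    s=p[:,:,::-1]
    s=s[190:300,200:340] if n=="scene" else s[120:220,280:400]
    cv2.imwrite(f"pics/{n}2.png",cv2.resize(s,None,fx=5,fy=5,interpolation=cv2.INTER_CUBIC))
E
```

```text
12.175 q [-0.6378  0.6865  1.8082  0.6145  0.8698 -0.7038] p [ 0.5589 -0.1767  0.044 ] 
R [[ 0.3379  0.9249  0.1743]
 [ 0.8245 -0.3802  0.4192]
 [ 0.454   0.0021 -0.891 ]] beta 27.00036395446321 Taz 67.41689370624363 gap 0.40905607274590045
```

View pics/scene2.png

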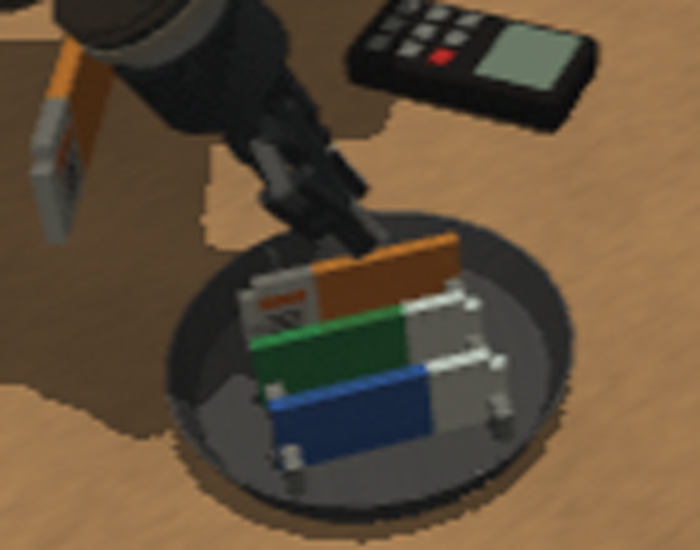

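View pics/side2.png

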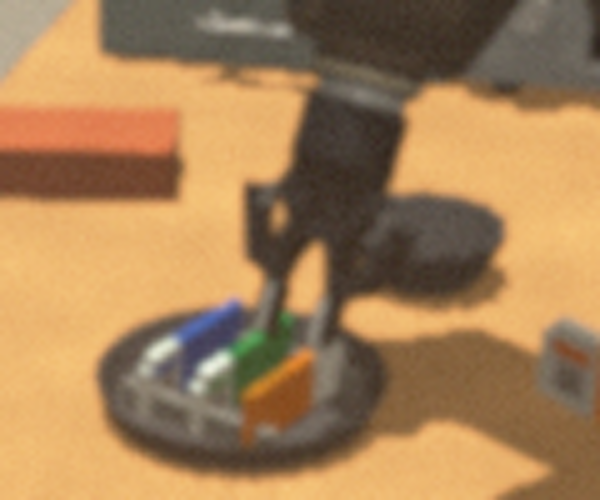

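Fingers straddle the amber plate (side view: tips at (270,330) and (320,345), one on each side). I'll finish the descent and close.

step_arm(
  plan=[
    [[-0.005,0.0015,0.007,0,0.035],[-0.005,0.0015,0.007,0,0.035],[0,0,0,0,0.035],[0,0,0,0,0.015],[0,0,0,0,0],[0,0,0,0,0],[0,0,0,0,0],[0,0,0,0,0]],
  ],
)

```text
clock: 13.28
ee_pos: [0.5613, -0.1806, 0.0288]
tool_rot: [3.136, -0.471, 1.183]
contact_force: [0.7, 0.0, -0.6]
finger_gap: 0.002
```

```bash
python3 st.py; python3 - <<'E'
from h import *
print(get_state()['contact_force'])
E
```

```text
13.275 q [-0.6406  0.7131  1.8057  0.6269  0.8488 -0.7265] p [ 0.5613 -0.1806  0.0288] 
R [[ 0.3367  0.925   0.1764]
 [ 0.8253 -0.3801  0.4177]
 [ 0.4534  0.005  -0.8913]] beta 26.960695121469232 Taz 67.10427115261372 gap 0.002007268624656415
[ 0.70967509  0.04564594 -0.62593459]
```

The fingers shut fully without gripping anything, so I'll look.

```bash
python3 - <<'E'
from h import *
for n in ["scene","side"]:
    c=get_calibration(n);p,d=get_image(n);np.savez(n+"3.npz",p=p,d=d,**{k:np.array(v) for k,v in c.items()})
    s=p[:,:,::-1]
    s=s[190:300,200:340] if n=="scene" else s[140:220,290:380]
    cv2.imwrite(f"pics/{n}3.png",cv2.resize(s,None,fx=5.5,fy=5.5,interpolation=cv2.INTER_CUBIC))
    C=Cam(c);st=get_state();R=Ro.from_euler('xyz',st['tool_rot']).as_matrix();print(n,C.proj(st['ee_pos']),C.proj(st['ee_pos']+R[:,2]*.008),C.proj(st['ee_pos']-R[:,2]*.011))
E
```

```text
scene [277.59786743 245.87536831] [279.08942776 247.48462034] [275.52317324 243.63697021]
side [335.3456057  199.20089176] [334.72629182 201.34940311] [336.19837132 196.24249427]
```

View pics/scene3.png

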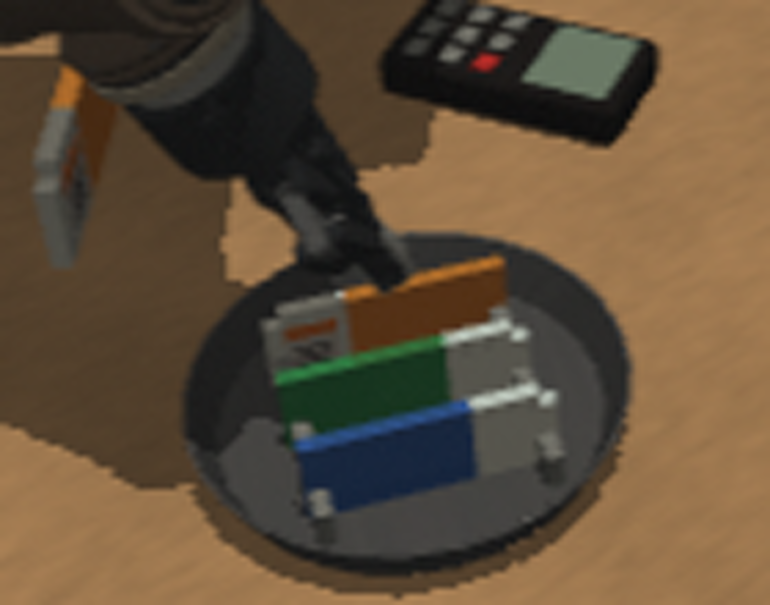

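View pics/side3.png

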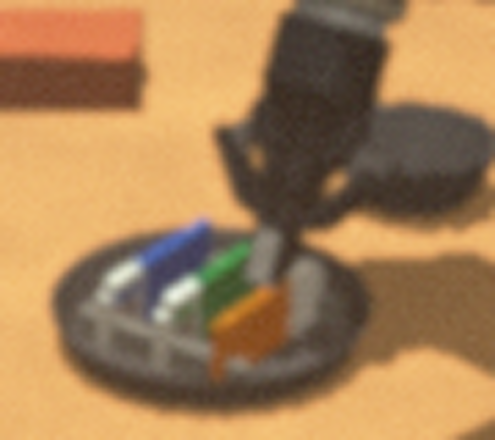

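```bash
python3 - <<'E'
from h import *
np.set_printoptions(precision=3,suppress=True)
c,p,d=load("scene3");P=c.pts(d)
for v in range(234,246):
    print(v,[ (tuple(p[v,u].tolist()),P[v,u].round(3).tolist()) for u in (270,272,274)])
c,p,d=load("side3");P=c.pts(d)
for v in range(178,194,2):
    print(v,[ (u,tuple(p[v,u].tolist()),P[v,u].round(3).tolist()) for u in (336,339,341)])
import station;print(station.tcp_to_tips)
E
```

```text
234 [((58, 58, 54), [0.561, -0.2, 0.083]), ((79, 78, 73), [0.555, -0.19, 0.074]), ((52, 52, 50), [0.509, -0.157, 0.023])]
235 [((36, 36, 34), [0.559, -0.199, 0.078]), ((75, 73, 69), [0.559, -0.193, 0.075]), ((54, 53, 50), [0.512, -0.159, 0.022])]
236 [((28, 28, 29), [0.564, -0.202, 0.08]), ((60, 59, 56), [0.563, -0.195, 0.075]), ((54, 53, 50), [0.556, -0.185, 0.064])]
237 [((24, 25, 24), [0.563, -0.202, 0.076]), ((46, 46, 44), [0.563, -0.196, 0.071]), ((59, 58, 55), [0.562, -0.189, 0.067])]
238 [((20, 20, 20), [0.563, -0.202, 0.073]), ((25, 25, 25), [0.565, -0.198, 0.071]), ((61, 60, 56), [0.564, -0.191, 0.066])]
239 [((21, 21, 22), [0.562, -0.202, 0.067]), ((21, 22, 22), [0.569, -0.2, 0.072]), ((57, 55, 50), [0.565, -0.191, 0.063])]
240 [((23, 24, 24), [0.563, -0.203, 0.065]), ((21, 22, 22), [0.566, -0.199, 0.065]), ((100, 73, 42), [0.565, -0.192, 0.06])]
241 [((25, 26, 26), [0.566, -0.205, 0.065]), ((40, 35, 30), [0.562, -0.196, 0.057]), ((152, 98, 43), [0.558, -0.188, 0.05])]
242 [((36, 34, 31), [0.564, -0.204, 0.06]), ((115, 73, 34), [0.558, -0.195, 0.05]), ((103, 62, 26), [0.559
[... 841 characters left out ...]
0), [0.562, -0.192, 0.084]), (339, (138, 127, 114), [0.552, -0.193, 0.084]), (341, (86, 74, 63), [0.545, -0.197, 0.083])]
186 [(336, (132, 127, 111), [0.562, -0.19, 0.077]), (339, (123, 115, 101), [0.551, -0.19, 0.078]), (341, (72, 59, 51), [0.544, -0.191, 0.079])]
188 [(336, (136, 128, 117), [0.56, -0.184, 0.072]), (339, (109, 97, 89), [0.551, -0.189, 0.071]), (341, (71, 57, 44), [0.545, -0.198, 0.067])]
190 [(336, (133, 124, 111), [0.56, -0.183, 0.065]), (339, (102, 87, 79), [0.549, -0.182, 0.067]), (341, (101, 79, 57), [0.544, -0.192, 0.062])]
192 [(336, (136, 105, 62), [0.56, -0.184, 0.057]), (339, (151, 102, 68), [0.55, -0.188, 0.055]), (341, (133, 86, 52), [0.547, -0.21, 0.044])]
0.008
```

```bash
python3 - <<'E'
from h import *
np.set_printoptions(precision=3,suppress=True)
for n,tcp in (("scene0",[.6247,0,.2024]),("side0",[.6247,0,.2024])):
    c,p,d=load(n);P=c.pts(d)
    m=(abs(P[...,0]-tcp[0])<.09)&(abs(P[...,1])<.05)&(P[...,2]>.1)&(P[...,2]<.35)
    print(n,m.sum(),P[m][:,2].min(),np.percentile(P[m][:,2],[0.5,2,10]))
    q=P[m];i=np.argsort(q[:,2])[:8];print(q[i])
    print(c.proj(np.array(tcp)-[0,0,.008]))
for n in("scene1","side1"):
    c,p,d=load(n);P=c.pts(d)
    o=np.array([.5596,-.1769,.1425]);z=np.array([.18,.4146,-.892]);x=np.array([.3386,.8253,.4519]);y=np.array([.9236,-.3834,.0081])
    L=(P-o);a=L@z;b=L@x;cc=L@y
    m=(abs(b)<.03)&(abs(cc)<.06)&(a>-.1)&(a<.03);print(n,m.sum(),"max along z",np.sort(a[m])[-8:], "y of those",cc[m][np.argsort(a[m])[-8:]])
E
```

```text
scene0 1221 0.24332774020487413 [0.245 0.251 0.267]
[[ 0.672  0.004  0.243]
 [ 0.673 -0.005  0.245]
 [ 0.578  0.012  0.245]
 [ 0.58   0.006  0.245]
 [ 0.581 -0.001  0.245]
 [ 0.672 -0.     0.245]
 [ 0.582 -0.009  0.245]
 [ 0.58  -0.004  0.246]]
[343.314 180.979]
side0 952 0.24455902784811367 [0.246 0.251 0.272]
[[ 0.669 -0.001  0.245]
 [ 0.673  0.008  0.245]
 [ 0.669  0.008  0.245]
 [ 0.67  -0.005  0.246]
 [ 0.675  0.011  0.246]
 [ 0.671  0.003  0.246]
 [ 0.58   0.01   0.246]
 [ 0.577  0.01   0.247]]
[303.499 177.724]
scene1 252 max along z [-0.033 -0.033 -0.033 -0.032 -0.031 -0.03  -0.03  -0.029] y of those [ 0.024  0.023  0.022  0.025  0.021  0.022  0.022 -0.02 ]
side1 372 max along z [-0.03  -0.03  -0.03  -0.029 -0.029 -0.028 -0.028 -0.027] y of those [ 0.023 -0.024  0.02  -0.023  0.02  -0.022  0.018 -0.017]
```

The cameras show the real fingertips about 28 mm behind the reported TCP when shut (41 mm when open). That contradicts the stated 8 mm ahead, and it holds in both the start pose and the tilted pose. The fingers closed just above the plate. I'll reopen and advance 37 mm along the tool axis.

step_arm(
  plan=[
    [[0,0,0,0,0.035],[0,0,0,0,0.035],[0,0,0,0,0.035],[0,0,0,0,0.035]],
  ],
)

```text
clock: 13.88
ee_pos: [0.5613, -0.1806, 0.0288]
tool_rot: [3.136, -0.471, 1.183]
contact_force: [-0.2, 1.2, -0.4]
finger_gap: 0.409
```

step_arm(
  plan=[
    [[0,0,0.009,0,0.035],[0,0,0.009,0,0.035],[0,0,0.009,0,0.035],[0,0,0,0,0.035]],
  ],
)

```text
clock: 14.38
ee_pos: [0.5658, -0.1686, 0.0038]
tool_rot: [3.138, -0.471, 1.183]
contact_force: [0.4, 1.0, 0.3]
finger_gap: 0.411
```

```bash
python3 st.py; python3 - <<'E'
from h import *
print(get_state()['contact_force'])
for n in ["scene","side"]:
    c=get_calibration(n);p,d=get_image(n);np.savez(n+"4.npz",p=p,d=d,**{k:np.array(v) for k,v in c.items()})
    s=p[:,:,::-1]
    s=s[190:300,200:340] if n=="scene" else s[140:220,290:380]
    cv2.imwrite(f"pics/{n}4.png",cv2.resize(s,None,fx=5.5,fy=5.5,interpolation=cv2.INTER_CUBIC))
E
```

```text
14.375 q [-0.6197  0.7518  1.8175  0.6624  0.8029 -0.754 ] p [ 0.5658 -0.1686  0.0038] 
R [[ 0.3368  0.9252  0.175 ]
 [ 0.8251 -0.3795  0.4186]
 [ 0.4537  0.0034 -0.8912]] beta 26.981760080941648 Taz 67.3126302389144 gap 0.41093903403673715
[0.39108023 1.00441356 0.29676982]
```

View pics/scene4.png

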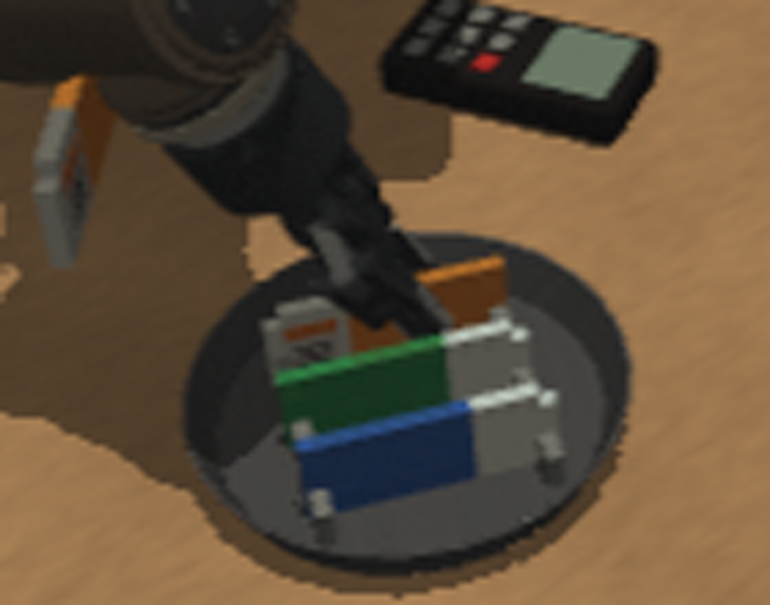

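View pics/side4.png

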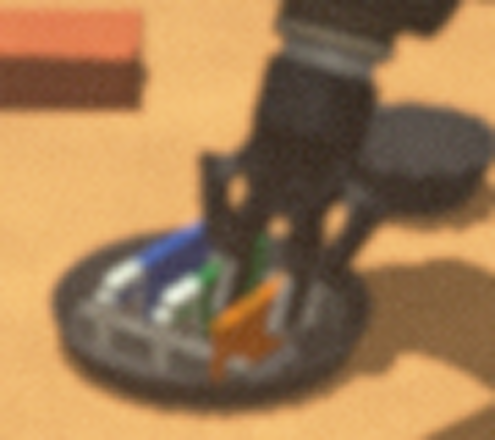

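Now the fingers truly straddle the plate. I'll go 8 mm deeper and close.

step_arm(
  plan=[
    [[0,0,0.008,0,0.035],[0,0,0,0,0.02],[0,0,0,0,0],[0,0,0,0,0],[0,0,0,0,0],[0,0,0,0,0]],
  ],
)

```text
clock: 15.22
ee_pos: [0.5675, -0.166, -0.0024]
tool_rot: [3.136, -0.47, 1.183]
contact_force: [-0.5, -1.1, -1.1]
finger_gap: 0.085
```

```bash
python3 st.py; python3 - <<'E'
from h import *
print(get_state()['contact_force'])
E
```

```text
15.225 q [-0.6144  0.7616  1.8199  0.6732  0.7901 -0.7624] p [ 0.5675 -0.166  -0.0024] 
R [[ 0.3367  0.9249  0.1764]
 [ 0.8253 -0.3801  0.4176]
 [ 0.4533  0.005  -0.8913]] beta 26.957997004557043 Taz 67.09688253642031 gap 0.0850688583378169
[-0.51795353 -1.0563218  -1.09684597]
```

Gripped (7.2 mm opening). Lifting straight up.

step_arm(
  plan=[
    [[0.0045,0,-0.009,0,0],[0.009,0,-0.018,0,0],[0.018,0,-0.036,0,0],[0.018,0,-0.036,0,0],[0.018,0,-0.036,0,0],[0,0,0,0,0]],
  ],
)

```text
clock: 15.98
ee_pos: [0.5673, -0.1673, 0.1527]
tool_rot: [3.129, -0.469, 1.187]
contact_force: [0.3, -0.1, -1.8]
finger_gap: 0.086
```

```bash
python3 st.py; python3 - <<'E'
from h import *
for n in ["scene","side"]:
    c=get_calibration(n);p,d=get_image(n);np.savez(n+"5.npz",p=p,d=d,**{k:np.array(v) for k,v in c.items()})
    s=p[:,:,::-1]
    s=s[170:300,200:340] if n=="scene" else s[100:220,270:400]
    cv2.imwrite(f"pics/{n}5.png",cv2.resize(s,None,fx=4.6,fy=4.6,interpolation=cv2.INTER_CUBIC))
E
```

```text
15.975 q [-0.6163  0.5325  1.7346  0.5371  1.0453 -0.5433] p [ 0.5673 -0.1673  0.1527] 
R [[ 0.3344  0.9249  0.1809]
 [ 0.827  -0.38    0.4142]
 [ 0.4519  0.0111 -0.892 ]] beta 26.87305960394408 Taz 66.41032226900566 gap 0.08587089104090907
```

View pics/scene5.png

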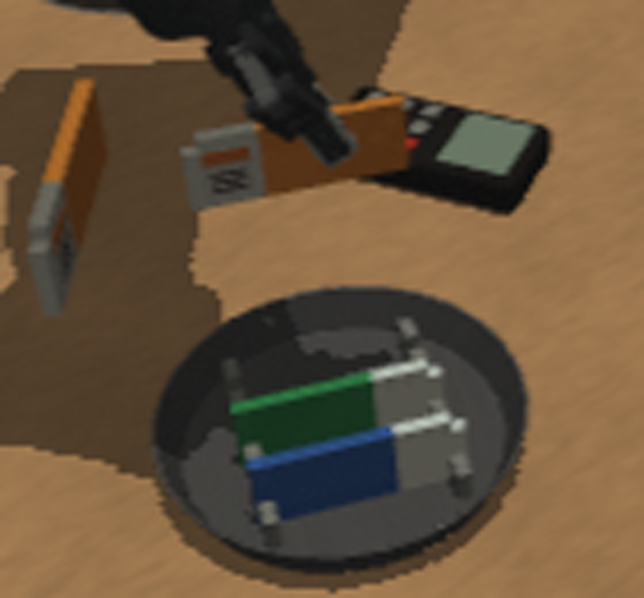

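View pics/side5.png

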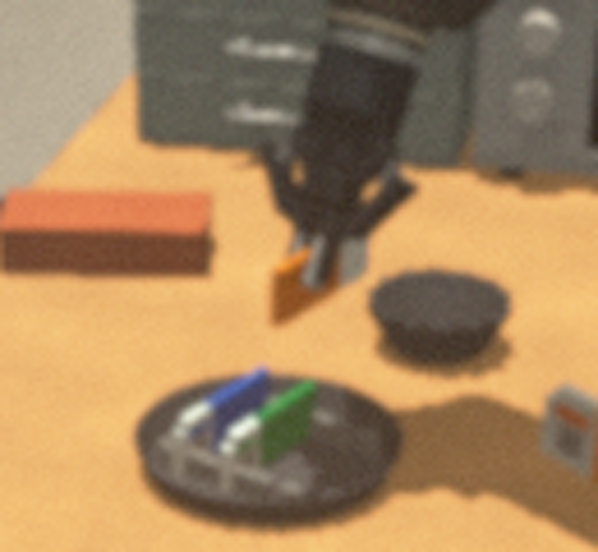

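```bash
python3 - <<'E'
from h import *
np.set_printoptions(precision=4,suppress=True)
c,p,d=load("wrist1");P=c.pts(d)
s=c.plane([217,277,297,235,256],[106,90,147,165,127]);print("square w1",s[:,:2],s[:4].mean(0))
e=s[2]-s[3];print("az",np.degrees(np.arctan2(e[1],e[0])),np.degrees(np.arctan2((s[1]-s[0])[1],(s[1]-s[0])[0])))
for n in ("wrist1","scene0","side0"):
    c,p,d=load(n);P=c.pts(d)
    m=(P[...,2]>.12)&(P[...,2]<.235)&(P[...,0]>.70)&(P[...,0]<1.0)&(P[...,1]>.12)&(P[...,1]<.32)
    Q=P[m];ctr=np.median(Q,0)
    print(n,m.sum(),Q.min(0),Q.max(0))
    # mid-line of horizontally visible points per x-slice
    for x0 in np.arange(.73,.95,.03):
        k=abs(Q[:,0]-x0)<.012
        if k.sum()>5: print("  x",round(x0,2),k.sum(),"y",np.percentile(Q[k][:,1],[2,98]),"z",np.percentile(Q[k][:,2],[2,98]))
E
python3 - <<'E'
import cv2,numpy as np
z=np.load('wrist1.npz');s=z['p'][:,:,::-1]
cv2.imwrite('pics/c6.png',cv2.resize(s[0:170,200:480],(800,486),interpolation=cv2.INTER_CUBIC))
E
```

```text
square w1 [[0.5482 0.28  ]
 [0.6625 0.279 ]
 [0.6638 0.1606]
 [0.5489 0.1615]
 [0.6044 0.2195]] [0.6058 0.2202 0.    ]
az -0.44881497604245196 -0.5108314810620651
wrist1 7731 [0.7348 0.1885 0.1264] [0.9326 0.2803 0.2146]
  x 0.73 552 y [0.1932 0.239 ] z [0.1443 0.1884]
  x 0.76 810 y [0.1923 0.2345] z [0.154  0.1891]
  x 0.79 1255 y [0.1904 0.2571] z [0.1339 0.1917]
  x 0.82 1172 y [0.1902 0.2611] z [0.1349 0.2134]
  x 0.85 870 y [0.1898 0.213 ] z [0.1339 0.2116]
  x 0.88 851 y [0.1895 0.2248] z [0.1338 0.1916]
  x 0.91 530 y [0.1916 0.2261] z [0.1349 0.189 ]
  x 0.94 70 y [0.1926 0.2237] z [0.1356 0.1798]
scene0 2365 [0.7358 0.1842 0.1253] [0.9352 0.2875 0.2164]
  x 0.73 27 y [0.1905 0.2226] z [0.152  0.1893]
  x 0.76 159 y [0.1897 0.2321] z [0.1496 0.1899]
  x 0.79 208 y [0.1874 0.2327] z [0.1323 0.1927]
  x 0.82 320 y [0.1871 0.2711] z [0.1322 0.2141]
  x 0.85 399 y [0.1866 0.2827] z [0.1319 0.2133]
  x 0.88 303 y [0.1864 0.2365] z [0.1316 0.1926]
  x 0.91 304 y [0.1891 0.2368] z [0.1337 0.1901]
  x 0.94 173 y [0.1899 0.2366] z [0.1347 0.1805]
side0 1998 [0.7352 0.192  0.1257] [0.9353 0.2927 0.2142]
  x 0.73 131 y [0.1969 0.2462] z [0.1387 0.1863]
  x 0.76 170 y [0.2098 0.2485] z [0.1432 0.1882]
  x 0.79 277 y [0.1995 0.2576] z [0.1287 0.1906]
  x 0.82 359 y [0.2107 0.2809] z [0.1423 0.212 ]
  x 0.85 267 y [0.2204 0.2917] z [0.1426 0.2123]
  x 0.88 171 y [0.2024 0.25  ] z [0.1336 0.1911]
  x 0.91 151 y [0.2016 0.2471] z [0.1325 0.1892]
  x 0.94 45 y [0.1999 0.2456] z [0.1343 0.1794]
```

View pics/c6.png

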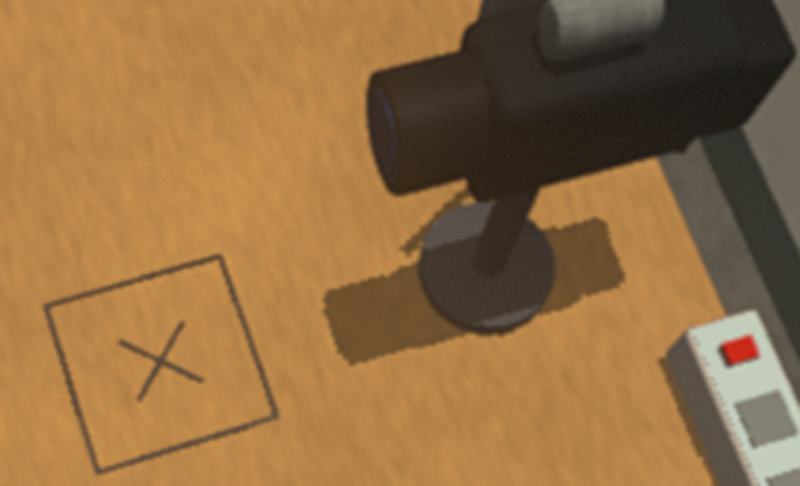

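```bash
cat > tgt.py <<'E'
from sim import *
Rg=Ro.from_euler('xyz',[3.136,-.470,1.183]).as_matrix();tg=np.array([.5675,-.166,-.0024])
zp=Rg.T@[0,0,1];zp[1]=0;zp/=np.linalg.norm(zp);yp=np.array([0,1.,0]);xp=np.cross(yp,zp);Pt=np.stack([xp,yp,zp],1)
Pw=Rg@Pt
c=np.array([.5525,-.199,.004])
o_t=Rg.T@(c-tg);o_t[1]=-0.0  # plate origin in tool; centred between pads
lab_t=o_t+Pt@[.040,.004,.0225]
s=np.sqrt(.5);Pf=np.array([[0,s,-s],[-1,0,0],[0,s,s]]);Rf=Pf@Pt.T
tf=np.array([.605,.221,.162])-Rf@lab_t
E
python3 - <<'E'
from tgt import *
from h import Cam,load,get_state
np.set_printoptions(precision=4,suppress=True)
print("o_t raw",Rg.T@(c-tg),"lab_t",lab_t,"Rf",Rf,"tf",tf)
R=Ro.from_euler('xyz',[3.129,-.469,1.187]).as_matrix();t=np.array([.5673,-.1673,.1527])
C,p,d=load("scene5");
for nm,v in (("label",[.04,.004,.0225]),("notchbot",[.06,0,.037]),("x-60 top",[-.06,0,.045]),("x-60 bot",[-.06,.004,0]),("x60 bot",[.06,.004,0])):
    print(nm,((C.proj(t+R@(o_t+Pt@v))-[200,170])*4.6))
E
```

```text
o_t raw [-0.0294 -0.0013 -0.0221] lab_t [-0.0549  0.004  -0.0603] Rf [[-0.3202  0.7071  0.6304]
 [ 0.8916  0.      0.4529]
 [ 0.3202  0.7071 -0.6304]] tf [0.6226 0.2972 0.1387]
label [223.6713 170.4036]
notchbot [181.2388 151.6109]
x-60 top [401.6625  96.5393]
x-60 bot [408.528 167.172]
x60 bot [191.6914 211.1091]
```

```bash
cat > p2.py <<'E'
from tgt import *
from station import get_state
np.set_printoptions(precision=3,suppress=True)
print("IKfinal",ik(tf,Rf,np.array([.15,.5,2.1,2.1,.5,-2.1]),w=.6))
q0=get_state()['qpos'].copy()
q0,_=goto(q0,(.62,-.1,.35));q0,_=goto(q0,(.75,.1,.45));print(show(q0))
for az in (6,10,14,18):
    c2=np.array([np.cos(np.radians(az)),np.sin(np.radians(az))])
    q,_=goto(q0,(*(c2*.8),.48));best=(9,)
    for k in range(26):
        q=push(q,az,.02,1);t,R=fkt(q);e=np.degrees(np.arccos(min(1,R[:,2]@Rf[:,2])))
        if e<best[0]:best=(e,k,t,R[:,2],q)
    if len(best)>1:
        e,k,t,z,q=best;print("az",az,best)
        t,R=fkt(q);a=np.degrees(Ro.from_matrix(R.T@Rf).as_rotvec())[2];print(" turn",a)
        q,_=goto(q,(.8,.25,.4));n=int(abs(a)//8)+1;q,_=run(q,[(0,0,0,a/n)]*n,.6);print("  ",show(q))
        for w in [(.68,.3,.3),tf]: q,_=goto(q,w);print("  ",show(q))
        t,R=fkt(q);print("  roterr",np.degrees(Ro.from_matrix(R.T@Rf).as_rotvec()))
E
python3 p2.py
```

```text
IKfinal (array([ 0.224,  0.55 ,  2.08 ,  2.379,  0.451, -2.266]), np.float64(4.496814983002336e-09))
(array([0.75, 0.1 , 0.45]), array([ 0.177,  0.417, -0.892]), array([179.6, -26.9,  67.8]), array([-0.12,  0.51,  0.98,  0.45,  1.52,  0.28]))
az 6 (np.float64(1.5657650588614473), 15, array([1.077, 0.165, 0.456]), array([ 0.638,  0.428, -0.64 ]), array([-0.025,  1.049,  0.05 ,  0.479,  1.3  ,  0.528]))
 turn -39.326881326991305
   (array([0.8 , 0.25, 0.4 ]), array([ 0.638,  0.428, -0.64 ]), array([132.2, -17.6, 108.5]), array([ 0.1 ,  0.43,  1.41,  0.69,  0.61, -0.52]))
   (array([0.68, 0.3 , 0.3 ]), array([ 0.638,  0.428, -0.64 ]), array([132.2, -17.6, 108.5]), array([ 0.22,  0.36,  1.8 ,  1.12,  0.32, -0.94]))
   (array([0.623, 0.297, 0.139]), array([ 0.638,  0.428, -0.64 ]), array([132.2, -17.6, 108.5]), array([ 0.24,  0.54,  2.08,  2.43,  0.42, -2.3 ]))
  roterr [-0.077  1.564 -0.002]
az 10 (np.float64(0.3419693030137568), 15, array([1.068, 0.239, 0.458]), array([ 0.626,  0.456, -0.632]), array([0.049, 1.05 , 0.05 , 0.461, 1.276, 0.588]))
 turn -39.810066812320116
   (array([0.8 ,
[... 1068 characters left out ...]
8, -2.19]))
  roterr [-0.523 -2.075 -0.005]
az 18 (np.float64(3.8745053122446858), 15, array([1.034, 0.384, 0.463]), array([ 0.599,  0.511, -0.616]), array([0.197, 1.048, 0.05 , 0.419, 1.233, 0.71 ]))
 turn -40.7600333848749
   (array([0.799, 0.25 , 0.401]), array([ 0.599,  0.511, -0.616]), array([131.4, -21.2, 112.8]), array([ 0.06,  0.44,  1.4 ,  0.84,  0.69, -0.67]))
   (array([0.681, 0.3  , 0.3  ]), array([ 0.599,  0.511, -0.616]), array([131.4, -21.2, 112.8]), array([ 0.17,  0.38,  1.8 ,  1.27,  0.43, -1.11]))
   (array([0.623, 0.297, 0.139]), array([ 0.599,  0.511, -0.616]), array([131.4, -21.2, 112.8]), array([ 0.18,  0.56,  2.08,  2.22,  0.52, -2.15]))
  roterr [-0.696 -3.811 -0.016]
```

Final pose reachable with good margins; azimuth 10° is best for the second tilt.

```bash
python3 - <<'E'
from wp import *
q=path([(.62,-.1,.35),(.788,.139,.48)],step=.05)
print("push")
for k in range(16):
    r=wrow(q,(.055*np.cos(.1745),.055*np.sin(.1745),.02),0);q,_=run(q,[r],.6);print([float(x) for x in r[:3]],fkt(q)[0].round(3),fkt(q)[1][:,2].round(3))
E
```

```text
[0.033, 0.005, -0.028, 0.0]  [ 0.577 -0.153  0.189]
[0.033, 0.005, -0.028, 0.0]  [ 0.588 -0.139  0.229]
[0.033, 0.005, -0.029, 0.0]  [ 0.598 -0.126  0.27 ]
[0.032, 0.005, -0.028, 0.0]  [ 0.609 -0.113  0.31 ]
[0.033, 0.006, -0.029, 0.0]  [ 0.62 -0.1   0.35]
[0.045, 0.009, 0.002, 0.0]  [ 0.644 -0.066  0.369]
[0.045, 0.009, 0.002, 0.0]  [ 0.668 -0.031  0.388]
[0.045, 0.009, 0.002, 0.0]  [0.692 0.004 0.406]
[0.044, 0.01, 0.002, 0.0]  [0.716 0.037 0.425]
[0.045, 0.009, 0.002, 0.0]  [0.74  0.071 0.443]
[0.044, 0.01, 0.002, 0.0]  [0.764 0.105 0.461]
[0.045, 0.009, 0.002, 0.0]  [0.788 0.139 0.48 ]
(array([0.7881, 0.1394, 0.48  ]), array([ 0.177,  0.417, -0.892]), array([179.6, -26.9,  67.8]), array([-0.06,  0.59,  0.77,  0.44,  1.62,  0.39]))
push
[0.035, 0.047, -0.004] [0.843 0.149 0.5  ] [ 0.177  0.417 -0.892]
[0.035, 0.047, -0.004] [0.88  0.157 0.507] [ 0.192  0.42  -0.887]
[0.035, 0.047, -0.003] [0.895 0.165 0.501] [ 0.225  0.426 -0.876]
[0.035, 0.047, -0.001] [0.91  0.172 0.495] [ 0.258  0.432 -0.864]
[0.035, 0.047, 0.001] [0.925 0.178 0.49 ] [ 0.292  0.437 -0.851]
[0.035, 0.047, 0.003] [0.94  0.185 0.485] [ 0.325  0.442 -0.836]
[0.035, 0.047, 0.005] [0.954 0.191 0.481] [ 0.358  0.446 -0.82 ]
[0.035, 0.046, 0.007] [0.968 0.197 0.477] [ 0.39   0.45  -0.803]
[0.035, 0.046, 0.009] [0.982 0.204 0.474] [ 0.422  0.453 -0.785]
[0.035, 0.046, 0.011] [0.995 0.209 0.472] [ 0.454  0.455 -0.766]
[0.034, 0.045, 0.014] [1.008 0.215 0.469] [ 0.485  0.457 -0.746]
[0.034, 0.045, 0.016] [1.021 0.22  0.466] [ 0.515  0.458 -0.725]
[0.034, 0.045, 0.018] [1.033 0.226 0.464] [ 0.544  0.459 -0.702]
[0.033, 0.044, 0.02] [1.045 0.23  0.461] [ 0.573  0.459 -0.679]
[0.033, 0.043, 0.022] [1.057 0.235 0.46 ] [ 0.6    0.458 -0.656]
[0.032, 0.043, 0.024] [1.068 0.239 0.458] [ 0.627  0.457 -0.631]
```

step_arm(
  plan=[
    [[0.033,0.005,-0.028,0,0],[0.033,0.005,-0.028,0,0],[0.033,0.005,-0.028,0,0],[0.033,0.005,-0.028,0,0],[0.033,0.005,-0.028,0,0],[0.045,0.009,0.002,0,0],[0.045,0.009,0.002,0,0],[0.045,0.009,0.002,0,0],[0.045,0.009,0.002,0,0],[0.045,0.009,0.002,0,0],[0.045,0.009,0.002,0,0],[0.045,0.009,0.002,0,0]],
  ],
)

```text
clock: 17.58
ee_pos: [0.7879, 0.1446, 0.4777]
tool_rot: [3.139, -0.469, 1.182]
contact_force: [0.2, -0.0, -0.8]
finger_gap: 0.082
```

step_arm(
  plan=[
    [[0.035,0.047,-0.004,0,0],[0.035,0.047,-0.004,0,0],[0.035,0.047,-0.003,0,0],[0.035,0.047,-0.001,0,0],[0.035,0.047,0.001,0,0],[0.035,0.047,0.003,0,0],[0.035,0.047,0.005,0,0],[0.035,0.046,0.007,0,0]],
  ],
)

```text
clock: 18.58
ee_pos: [0.9578, 0.2006, 0.466]
tool_rot: [2.989, -0.585, 1.19]
contact_force: [0.9, -0.2, -1.7]
finger_gap: 0.08
```

```bash
python3 st.py; cat > err.py <<'E'
from tgt import *
from station import get_state
s=get_state();R=Ro.from_euler('xyz',s['tool_rot']).as_matrix();np.set_printoptions(precision=3,suppress=True)
print("z",R[:,2],"goal",Rf[:,2],"ang",np.degrees(np.arccos(R[:,2]@Rf[:,2])),"rotvec tool",np.degrees(Ro.from_matrix(R.T@Rf).as_rotvec()))
print("label now",s['ee_pos']+R@lab_t,"shift tool to goal",R.T@(np.array([.605,.221,.162])-(s['ee_pos']+R@lab_t)))
E
python3 err.py
```

```text
18.575 q [0.0082 0.9783 0.0499 0.468  1.6996 0.5946] p [0.9578 0.2006 0.466 ] 
R [[ 0.3096  0.8867  0.3434]
 [ 0.7743 -0.4447  0.4502]
 [ 0.5519  0.1265 -0.8242]] beta 34.48786968906081 Taz 52.66632674064182 gap 0.07977117854528727
z [ 0.343  0.45  -0.824] goal [ 0.63   0.453 -0.63 ] ang 19.94521383473514 rotvec tool [-19.622   5.412 -39.669]
label now [0.924 0.129 0.486] shift tool to goal [-0.206 -0.364  0.199]
```

step_arm(
  plan=[
    [[0.035,0.046,0.006,0,0],[0.035,0.046,0.008,0,0],[0.035,0.046,0.01,0,0],[0.035,0.046,0.012,0,0],[0.034,0.045,0.014,0,0],[0.034,0.045,0.016,0,0],[0.034,0.045,0.018,0,0]],
  ],
)

```text
clock: 19.45
ee_pos: [1.0388, 0.2358, 0.4463]
tool_rot: [2.78, -0.718, 1.235]
contact_force: [-0.6, 0.2, -0.8]
finger_gap: 0.081
```

```bash
python3 st.py;python3 err.py
```

```text
19.45 q [0.0432 1.0396 0.0499 0.463  1.4027 0.594 ] p [1.0388 0.2358 0.4463] 
R [[ 0.2485  0.8061  0.5371]
 [ 0.711  -0.5284  0.464 ]
 [ 0.6578  0.2666 -0.7045]] beta 45.21407626208282 Taz 40.82131632558883 gap 0.0814014525163841
z [ 0.537  0.464 -0.704] goal [ 0.63   0.453 -0.63 ] ang 6.858910036452359 rotvec tool [ -6.839   1.497 -40.091]
label now [0.996 0.167 0.454] shift tool to goal [-0.25  -0.422  0.021]
```

step_arm(
  plan=[
    [[0.027,0.05,0.016,0,0],[0.027,0.05,0.018,0,0],[0.026,0.05,0.02,0,0]],
  ],
)

```text
clock: 19.82
ee_pos: [1.0724, 0.221, 0.4417]
tool_rot: [2.68, -0.77, 1.266]
contact_force: [0.1, 0.2, -1.9]
finger_gap: 0.078
```

```bash
python3 st.py;python3 err.py
```

```text
19.825 q [0.027  1.0643 0.0499 0.4808 1.2901 0.5682] p [1.0724 0.221  0.4417] 
R [[ 0.2155  0.7609  0.612 ]
 [ 0.6845 -0.5647  0.4611]
 [ 0.6965  0.3195 -0.6425]] beta 50.01971827312763 Taz 36.99732348172247 gap 0.07754213573504173
z [ 0.612  0.461 -0.643] goal [ 0.63   0.453 -0.63 ] ang 1.348742005696395 rotvec tool [ -1.374  -0.081 -40.158]
label now [1.027 0.153 0.444] shift tool to goal [-0.241 -0.449 -0.046]
```

step_arm(
  plan=[
    [[0.014,0.025,0.01,0,0],[0.01,0.022,0.009,0,0]],
  ],
)

```text
clock: 20.08
ee_pos: [1.0814, 0.2153, 0.4439]
tool_rot: [2.645, -0.787, 1.279]
contact_force: [-1.2, 0.4, -2.4]
finger_gap: 0.085
```

```bash
python3 err.py; python3 - <<'E'
from wp import *
path([(.8,.25,.4),(.69,.3,.3)],turn=-40,nt=6,step=.045)
E
```

```text
z [ 0.635  0.459 -0.621] goal [ 0.63   0.453 -0.63 ] ang 0.7086483404009233 rotvec tool [  0.406  -0.598 -40.104]
label now [1.035 0.148 0.444] shift tool to goal [-0.238 -0.457 -0.065]
[-0.009, -0.035, -0.019, -6.666666666666667]  [1.041 0.221 0.438]
[-0.005, -0.036, -0.019, -6.666666666666667]  [1.001 0.226 0.431]
[-0.001, -0.036, -0.02, -6.666666666666667]  [0.961 0.231 0.425]
[0.003, -0.036, -0.019, -6.666666666666667]  [0.921 0.235 0.419]
[0.007, -0.035, -0.02, -6.666666666666667]  [0.881 0.24  0.413]
[0.012, -0.034, -0.019, -6.666666666666667]  [0.841 0.245 0.407]
[0.015, -0.033, -0.02, 0.0]  [0.8  0.25 0.4 ]
[0.012, -0.037, 0.004, 0.0]  [0.773 0.262 0.375]
[0.012, -0.037, 0.004, 0.0]  [0.745 0.275 0.351]
[0.012, -0.037, 0.004, 0.0]  [0.718 0.288 0.326]
[0.012, -0.038, 0.004, 0.0]  [0.69  0.301 0.3  ]
(array([0.69  , 0.3005, 0.2999]), array([ 0.635,  0.459, -0.621]), array([131.1, -19. , 110. ]), array([ 0.2 ,  0.38,  1.79,  1.23,  0.35, -1.06]))
```

step_arm(
  plan=[
    [[-0.009,-0.035,-0.019,-6.7,0],[-0.005,-0.036,-0.019,-6.7,0],[-0.001,-0.036,-0.02,-6.7,0],[0.003,-0.036,-0.019,-6.7,0],[0.007,-0.035,-0.02,-6.7,0],[0.012,-0.034,-0.019,-6.7,0],[0.015,-0.033,-0.02,0,0],[0.012,-0.037,0.004,0,0],[0.012,-0.037,0.004,0,0],[0.012,-0.037,0.004,0,0],[0.012,-0.037,0.004,0,0],[0,0,0,0,0]],
  ],
)

```text
clock: 21.58
ee_pos: [0.7177, 0.3182, 0.3209]
tool_rot: [2.304, -0.384, 1.879]
contact_force: [0.4, -0.1, -1.2]
finger_gap: 0.089
```

```bash
python3 st.py;python3 err.py; python3 - <<'E'
from h import *
for n in ["scene"]:
    c=get_calibration(n);p,d=get_image(n);np.savez(n+"6.npz",p=p,d=d,**{k:np.array(v) for k,v in c.items()})
    s=p[:,:,::-1][60:260,300:540]
    cv2.imwrite(f"pics/{n}6.png",cv2.resize(s,None,fx=3,fy=3,interpolation=cv2.INTER_CUBIC))
E
```

```text
21.575 q [ 0.2174  0.402   1.6837  1.0391  0.3771 -0.7763] p [0.7177 0.3182 0.3209] 
R [[-0.2815  0.7221  0.6319]
 [ 0.8833 -0.0622  0.4646]
 [ 0.3748  0.6889 -0.6204]] beta 51.65663158594376 Taz 36.32736174180701 gap 0.08900757213049336
z [ 0.632  0.465 -0.62 ] goal [ 0.63   0.453 -0.63 ] ang 0.8892120851602732 rotvec tool [ 0.441 -0.772 -3.786]
label now [0.698 0.241 0.341] shift tool to goal [-0.059 -0.189  0.043]
```

View pics/scene6.png

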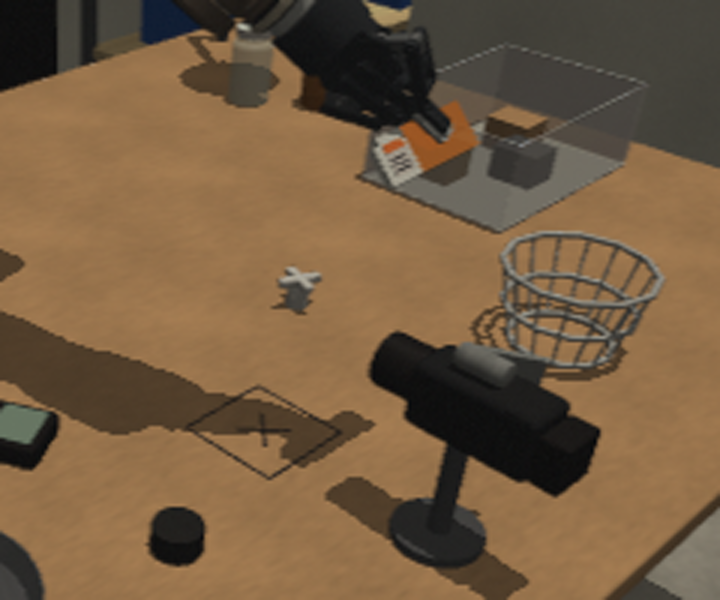

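```bash
python3 - <<'E'
from wp import *
from tgt import tf
path([tf+[.01,0,.03],tf],turn=-3.8,nt=1,step=.032)
E
```

```text
[-0.009, -0.028, 0.005, -3.8]  [0.705 0.314 0.297]
[-0.007, -0.028, 0.005, 0.0]  [0.691 0.31  0.271]
[-0.006, -0.028, 0.005, 0.0]  [0.676 0.307 0.246]
[-0.007, -0.029, 0.005, 0.0]  [0.661 0.303 0.22 ]
[-0.006, -0.028, 0.005, 0.0]  [0.647 0.301 0.195]
[-0.007, -0.029, 0.006, 0.0]  [0.633 0.297 0.168]
[-0.006, -0.028, 0.012, 0.0]  [0.623 0.298 0.139]
(array([0.6227, 0.2977, 0.1391]), array([ 0.634,  0.464, -0.619]), array([130.9, -19.1, 110.4]), array([ 0.22,  0.55,  2.09,  2.38,  0.48, -2.28]))
```

step_arm(
  plan=[
    [[-0.009,-0.028,0.005,-3.8,0],[-0.007,-0.028,0.005,0,0],[-0.006,-0.028,0.005,0,0],[-0.007,-0.028,0.005,0,0],[-0.003,-0.014,0.003,0,0],[-0.003,-0.014,0.003,0,0],[-0.003,-0.014,0.003,0,0],[-0.003,-0.014,0.003,0,0]],
  ],
)

```text
clock: 22.62
ee_pos: [0.6364, 0.2977, 0.1702]
tool_rot: [2.282, -0.334, 1.925]
contact_force: [0.7, 0.3, -1.3]
finger_gap: 0.082
```

```bash
python3 st.py;python3 err.py
```

```text
22.625 q [ 0.2135  0.5085  2.0367  2.236   0.4165 -2.1165] p [0.6364 0.2977 0.1702] 
R [[-0.3281  0.6981  0.6364]
 [ 0.886  -0.0063  0.4636]
 [ 0.3277  0.716  -0.6164]] beta 51.944532287111166 Taz 36.07308381702557 gap 0.08192893985275027
z [ 0.636  0.464 -0.616] goal [ 0.63   0.453 -0.63 ] ang 1.0687114066510572 rotvec tool [ 0.811 -0.696  0.01 ]
label now [0.619 0.221 0.192] shift tool to goal [-0.005 -0.031  0.01 ]
```

step_arm(
  plan=[
    [[-0.002,-0.01,0.003,0,0],[-0.002,-0.01,0.003,0,0],[-0.001,-0.01,0.003,0,0],[0,0,0,0,0],[0,0,0,0,0]],
  ],
)

```text
clock: 23.25
ee_pos: [0.6223, 0.2979, 0.1416]
tool_rot: [2.283, -0.334, 1.926]
contact_force: [0.1, 0.3, -1.5]
finger_gap: 0.08
```

```bash
python3 st.py;python3 err.py;  python3 - <<'E'
from h import *
for n in ["scene","side"]:
    c=get_calibration(n);p,d=get_image(n);np.savez(n+"7.npz",p=p,d=d,**{k:np.array(v) for k,v in c.items()})
    s=p[:,:,::-1];s=s[110:230,330:510] if n=="scene" else s[150:300,160:360]
    cv2.imwrite(f"pics/{n}7.png",cv2.resize(s,None,fx=4,fy=4,interpolation=cv2.INTER_CUBIC))
E
```

```text
23.25 q [ 0.22    0.5496  2.0865  2.3845  0.4748 -2.2753] p [0.6223 0.2979 0.1416] 
R [[-0.3281  0.6989  0.6354]
 [ 0.8859 -0.0058  0.4639]
 [ 0.3279  0.7152 -0.6173]] beta 51.88229998710583 Taz 36.129065694202 gap 0.0801997827991977
z [ 0.635  0.464 -0.617] goal [ 0.63   0.453 -0.63 ] ang 1.022785044758299 rotvec tool [ 0.736 -0.71   0.005]
label now [0.605 0.221 0.164] shift tool to goal [-0.001 -0.001  0.001]
```

View pics/scene7.png

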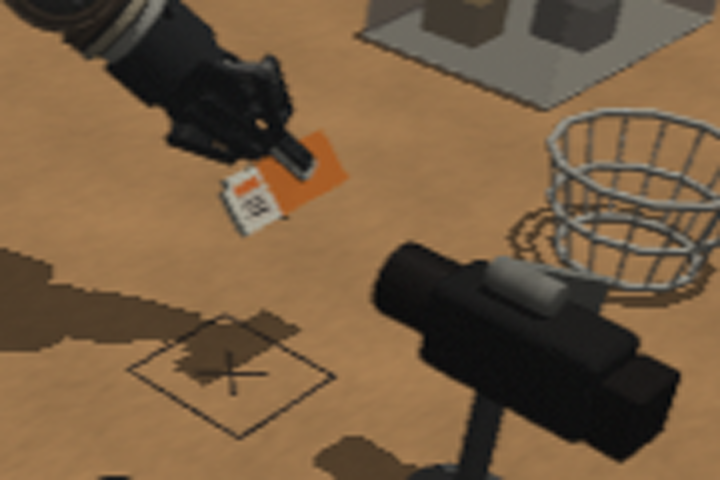

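View pics/side7.png

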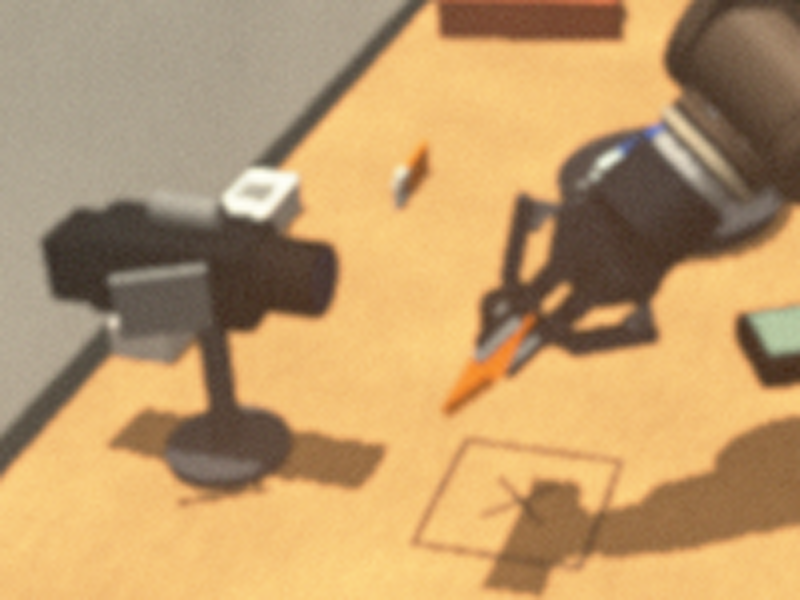

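Label side faces the lens and looks upward, with the frosted end clear. I'll verify with a plane fit to the plate's depth.

```bash
python3 - <<'E'
from h import *
np.set_printoptions(precision=4,suppress=True)
c,p,d=load("scene7");P=c.pts(d);h=cv2.cvtColor(p,cv2.COLOR_RGB2HSV)
near=(np.linalg.norm(P-[.605,.25,.162],axis=-1)<.1)
col=near&(((h[...,1]>170)&(h[...,2]>150))|((h[...,1]<60)&(h[...,2]>120)))
Q=P[col];m=Q.mean(0);n=np.linalg.svd(Q-m)[2][2];
for _ in range(5):
    r=(Q-m)@n;k=abs(r)<.003;Q=Q[k] if k.sum()>30 else Q;m=Q.mean(0);n=np.linalg.svd(Q-m,full_matrices=False)[2][2]
n*=np.sign(n[2]);print(len(Q),"normal",n,"elev",np.degrees(np.arcsin(n[2])),"az",np.degrees(np.arctan2(n[1],n[0])))
def hit(x,y):
    u,v=330+x/4-.4,110+y/4-.4;r=c.ray(u,v)@c.R.T;t=((m-c.o)@n)/(r@n);return c.o+r*t
K={"orange TR":(322,131),"orange BR":(347,176),"frost BL":(244,236),"notch L":(222,186),"notch T":(248,168),"bound bot":(287,217)}
K={k:hit(*v) for k,v in K.items()};[print(k,v) for k,v in K.items()]
e=K["orange BR"]-K["frost BL"];print("lower edge",e,np.linalg.norm(e),"slope",np.degrees(np.arcsin(e[2]/np.linalg.norm(e))),"az",np.degrees(np.arctan2(e[1],e[0])))
# label centre: 20mm along lower edge from frosted corner, 22.5 up
ex=e/np.linalg.norm(e);up=np.cross(n,-ex);up*=np.sign(up[2]);print("label", K["frost BL"]+ex*.02+up*.0225)
E
```

```text
258 normal [ 0.7018 -0.0013  0.7124] elev 45.426782174131 az -0.10897416084377083
orange TR [0.5886 0.3208 0.1795]
orange BR [0.6173 0.3214 0.1512]
frost BL [0.6199 0.1979 0.1483]
notch L [0.5911 0.2021 0.1767]
notch T [0.5887 0.2336 0.1792]
bound bot [0.6218 0.2449 0.1466]
lower edge [-0.0027  0.1235  0.0029] 0.12358036290344653 slope 1.3241398284832104 az 91.23540314666643
label [0.6035 0.2172 0.1646]
```

step_arm(
  plan=[
    [[0,-0.001,0.002,0,0],[0,0,0,0,0],[0,0,0,0,0],[0,0,0,0,0]],
  ],
)

```text
clock: 23.85
ee_pos: [0.6217, 0.299, 0.1388]
tool_rot: [2.285, -0.334, 1.925]
contact_force: [-0.0, -0.6, -0.8]
finger_gap: 0.084
```

```bash
python3 err.py; python3 - <<'E'
from h import *
s=get_state();print(s['clock'],s['qvel'],s['finger_gap'],s['contact_force'])
p,d=get_image("scene");cv2.imwrite("pics/scene8.png",p[:,:,::-1])
E
```

```text
z [ 0.634  0.464 -0.619] goal [ 0.63   0.453 -0.63 ] ang 0.9497023761241086 rotvec tool [ 0.636 -0.705  0.006]
label now [0.604 0.222 0.161] shift tool to goal [-0.001  0.001 -0.001]
23.85 [ 0.00042776 -0.00092461  0.00087767 -0.00054026  0.00084258  0.0009397 ] 0.08377985334145939 [-0.01828676 -0.60646531 -0.83889953]
```

View pics/scene8.png

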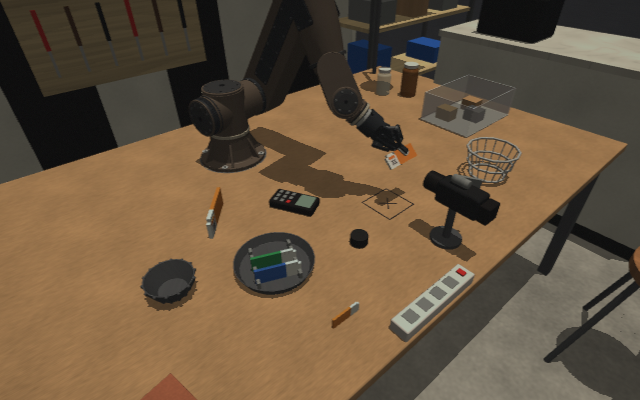

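The final view shows the amber plate held above the square, at about (400,157). The green and blue plates are still in the pan, and everything else is where it was.

```bash
python3 -c "
from station import *
print(finish_job())"
```

```text
the job is handed in; nothing more can be done
None
```

The job is handed in at about 24 s. The gripper holds the amber plate from the pan by its clear glass, motionless, with its label above the pencilled square. The frosted end is uncovered.

**How I got the 45° tip:** The moves allow no direct tilt. I pushed the arm past its outer reach limit, which tilts the tool and keeps the tilt. I did this once before the grasp and once with the plate held.

**Last checks:**

| Check | Result |
|---|---|
| Label position, from the arm pose after the last move | (0.604, 0.222, 0.161) m |
| Target (square centre, lens height) | (0.605, 0.221, 0.162) m |
| Label position, from the camera, before a last correction of about 2 mm | (0.6035, 0.217, 0.165) m |
| Label side faces upward (camera plane fit) | 45.4° |
| Label side turned away from the lens direction | 0.1° |
| Long edges off level | about 1° |

In the last picture the green and blue plates are still in the pan, and nothing else looks moved.

**What disagreed:**
- **Fingertip position:** the cameras showed the shut fingertips about 28 mm behind the reported TCP, not the stated 8 mm ahead. My first grasp closed on nothing just above the plate. I reopened, went 35 mm deeper along the tool axis, and the second grasp held.
- **Label position:** the camera and the arm pose differ by about 4 mm sideways. I put this down to reading the plate's edges from pixels.

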